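# Build the sighting target and hold the inspection mirror on it

### The job

Stand the plain sleeve upright in the round pocket of the grey fixture block, then set the pinned disc on it, pin up, with the disc's spigot down inside the sleeve so that it sits flat. Then turn the sprung inspection mirror by the key on its top until the small bench camera sees the dark band of the pin in the middle of the mirror, and finish still holding the mirror at that angle (it springs back if let go). Leave the timer, the stir bar and the stack of dishes where they are.

Things in the scene. Friction and masses are not known exactly. Their poses are not given: they have to be found in the camera images.
- spacer: plain aluminium sleeve (ring), 42 mm outside, bore 30 mm, 40 mm tall, about 60 g, standing upright on the worktop; origin at the centre of its underside, z up its axis. Graspable over its outside, from above. On the way from here to the pocket, carry in a straight line or high: a fixed hotplate 110 mm tall stands in the middle of the worktop, its front about 0.55 m ahead of the robot.
- top_disc: steel disc with a pin, about 80 g, standing upright on its spigot: spigot 27 mm diameter and 8 mm tall with a 2 mm chamfer, then a flange 42 mm diameter and 5 mm thick (z 8 to 13 mm), then a plain round pin 14 mm diameter, z 13 to 53 mm. Origin at the centre of the spigot's underside, z up the pin. Grasp the pin from above. Seated on the sleeve, its origin is 32 mm above the sleeve's origin.
- band (a point): centre of the dark band, 6 mm high, round the pin, on the pin's axis 44 mm above the disc's origin; this is the mark the camera must see. Seated, it is 84 mm above the worktop, level with the mirror and the lens.
- pocket (a point): centre of the pocket's floor in the fixed grey fixture block (80 x 80 x 26 mm); the round pocket opens upward, 45 mm diameter, 18 mm deep with a 2 mm chamfered mouth; its floor is 8 mm above the worktop. The seated sleeve stands 22 mm out of the block.
- lens (a point): front of the lens of the small grey bench camera, fixed at one end of the mirror's base rail, 84 mm above the worktop; it looks level at the mirror, straight along the line from here to pivot, 101.5 mm away.
- pivot (a point): fixed point on the mirror's upright turning axis at the height of its centre, 84 mm above the worktop, on the rail; its y axis points to the lens.
- face (a point): centre of the mirror's face (glass 46 x 54 mm upright in a black frame 52 x 60 mm), on the turning axis; its x axis is the face normal and turns with the mirror, z up. The mirror shows the camera what lies along the lens direction reflected about this normal.
- key (a point): centre of the flat aluminium key on top of the mirror, on the turning axis, 134 mm above the worktop; the key is 10 mm thick along its x axis (the face normal), 34 mm wide along its y axis, 30 mm tall (119 to 149 mm above the worktop). Pinch its two flat sides from above and turn about the upright axis.
- sight (a point): point on the mirror's axis 84 mm up; its x axis is the camera's line of sight after reflection in the mirror, z up. It turns twice as far as the mirror. The mark is in the middle of the picture when it lies on this x axis, ahead of it.
- swivel (a joint): angle of the mirror about its upright axis, rad: 0 at rest (face normal 10 degrees past the lens direction), growing counter-clockwise seen from above, stop at 1.35. A light spring (0.06 N m per rad, preloaded by 0.015 N m) returns it to 0 when let go. The angle needed lies between about 0.35 and 0.9.
- mirror: the turning mirror with frame and key; origin on the turning axis at worktop level, x axis along the face normal, z up.
- bench_timer: flat white kitchen-style bench timer, 62 x 62 x 18 mm, a bystander; origin at the centre of its underside.
- stir_bar: small white rod-shaped stir bar, 10 x 40 x 10 mm, a bystander; origin under its centre.
- petri_stack: stack of pale round lidded dishes, 90 mm diameter, 47 mm tall, a bystander; origin at the centre of its underside.
Not all that is in view belongs to the job. Leave any purple or turquoise look-alike of the top_disc alone.

How it is judged:
On the way, in this order (a step that is already met when the one before it is completed fails the run):
1. the sleeve stands in the pocket, let go (horizontal distance between spacer and pocket below 0.004 m and z of spacer in the frame of pocket below 0.003 m and angle between spacer's own z axis and vertical below 0.06 rad and contact force between the fingers and spacer below 0.1 N), for 0.2 s.
2. the pinned disc sits flat on the sleeve, let go (all of step 1 and horizontal distance between top_disc and spacer below 0.004 m and z of top_disc in the frame of spacer below 0.035 m and angle between top_disc's own z axis and vertical below 0.06 rad and contact force between the fingers and top_disc below 0.1 N), for 0.2 s.
3. the mirror, held, shows the camera the band (y of band in the frame of sight between -0.01 and 0.01 m and x of band in the frame of sight above 0.05 m and contact force between the fingers and mirror above 0.5 N and velocity of joint swivel between -0.1 and 0.1 rad/s), for 0.2 s.
At the end, for the whole second after the job is handed in: Sleeve on the pocket floor and disc seated on the sleeve (each within 3 mm in height, 4 mm off centre, 0.06 rad of upright), neither touched by the fingers; the fingers still press on the mirror (over 0.5 N), which stands still with the band within 10 mm of the reflected line of sight (all of step 2 and all of step 3); the arm keeps its last pose, push and grip.
It fails at once if the timer is shifted more than 20 mm (distance of bench_timer from where it was at the start of the episode above 0.02 m).
It fails at once if the stir bar is shifted more than 20 mm (distance of stir_bar from where it was at the start of the episode above 0.02 m).
It fails at once if the stack of dishes is shifted more than 20 mm (distance of petri_stack from where it was at the start of the episode above 0.02 m).
It also fails if it takes over 67 s, if anything falls off the work surface, if the arm or the gripper's body presses on something with over 40 N, if the wrist force passes 120 N, or if a joint passes its speed limit or range.

### The arm

A 7-joint arm with a two-finger parallel gripper is mounted at the origin on a cart in front of the work surface, level with it; the furniture and walls round the work are solid. World frame = base frame: x ahead of the robot, y to its left, z up, the work surface at z = 0. Lengths are in m, angles in rad, forces in N, time in s.
With the tool pointing down it reaches from about 0.4 to 0.85 m from the base axis. Payload 10.4 kg.
Tool frame: the origin (TCP) lies on the front face of the gripper's body, between the roots of the fingers; the fingertips stand 73 mm ahead of it and the grasp point (between the pads) lies 54 mm ahead of it; x points along the fingers, y is the direction in which the jaws open and shut, and the axes are right-handed (so a half turn about x gives the same grasp; the last joint's range is limited). The gripper opens to 85 mm and grips with 20 to 120 N. Pads are 22 mm wide; open, the fingers measure 114 mm over their backs; the gripper's body (76 mm by 85 mm) begins 54 mm behind the grasp point. The pads swing forward as they close: fully open they stand 13 mm farther back than shut.
Start: joints at [1.313, 0.332, -0.065, 1.46, 0.022, 1.35, -0.088], TCP at [0.145, -0.608, 0.304] pointing down, gripper open.
Joint ranges: [-2.6, 2.6], [-0.5, 2.12], [-1.47, 1.34], [0.16, 2.42], [-1.27, 4.41], [0.06, 2.06], [-2.6, 2.6]. Speed limits (rad/s): [2.22, 2.22, 2.79, 2.79, 3.14, 3.14, 3.14].

### API

Orientations are given as a unit quaternion [x, y, z, w].
In Python, from workcell import manip gives the robot as it stands. The module is installed in compiled form; this text tells all that it offers.
- The arm moves only by the tool arm_command, never from a script. Its argument "moves" is a list that holds one entry, the list of rows, each a list of 5 numbers: the closure, from 0 (fully open) to 1 (shut), then the shift along the tool's x, y, z in units of 25 mm (1.0 is 25 mm), then the turn about the tool's x in degrees. A call has 1 to 12 rows; each row shifts and turns the commanded pose from where the row before left it, along the tool's axes as they then stand; what a row does not reach is not made up. A row lasts 1/12 s, in which the tool goes at most 41.7 mm and 7.16 degrees, less where a joint would pass 70% of its speed; a pose out of reach is approached as far as the arm can. A call is refused whole if a number of a shift passes 1 or a number of a turn 7.16, either way. A call with a gripper value outside its range is refused whole. The fingers move at their own pace and stop on an object; "force" is the grip in N (left out, the last holds). Time passes only in rows, so rows that do not move let the fingers close. It gives the time, the measured TCP pose, the force and the opening at its end, in the units of the state.
- manip.get_obs(): the state, without advancing time (a new reading comes with each control period).
- manip.camera(name): name is "scene" or "top" or "wrist"; returns the picture (480x640x3 uint8, red, green, blue); there is no depth.
- manip.camera_info(name): a dict with "vfov" (degrees; the focal length in pixels is half the picture's height over the tangent of half this angle, whatever the lens; pixels are square), "cx", "cy" (the principal point, pixels), "pose" (4x4, takes a point from camera to world coordinates). Camera axes: x right, y down, z forward; pixel columns grow to the right and rows downward; lengths in m; the calibration is good to about 2 mm. A picture is of the moment at which its call begins: read the wrist's pose just before it. camera_info takes no time and is no camera call; for the wrist camera it gives the pose at the moment of the call.
- manip.hand_in(): hands the job in, once; it reports no verdict.
Trained networks look in the newest picture that a camera, given by its name, has taken for a name from the list of things; names that differ only in an ending like _2 or _b are one class to them, and where a whole thing is asked for, a point or a joint stands for the part that bears it (a point fixed in the world has none). Each returns a list of dicts, best first, with "confidence" (0 to 1); they miss things now and then, are a little off and sometimes report something else, mostly with a low value. They report only what shows in the picture. A call takes as long as a camera call. They do not tell look-alikes from the thing itself.
- manip.regions_of(query, camera): "mask" (480x640 bool, what is visible of it) and "rect" ([left, top, right, bottom] in pixels, round what is visible of it).
- manip.pinpoint(query, camera): "pixel" ([row, column] in pixels: a listed point, or the origin of a listed thing).
The state is a dict: "clock": time; "joint_pos": joint angles; "joint_velocities": joint speeds; "tau": joint torques, N m; "position": TCP position; "ee_rot": TCP orientation; "ft_force": force on the tool from outside, world axes, zero at the start; "torque": the same for the moment, N m; "grip_width": opening from 0.0 (shut) to 1.0 (fully open).
Only numpy, scipy, OpenCV 4.12 (cv2) and the standard library are available. Lean on these libraries where they do the work, as an engineer would, in place of code of your own. Each camera call takes 0.05 s, during which the arm holds its last target.

## Working session

There is one attempt and no reset: what is moved stays moved. The work goes in short steps, Python scripts to look and compute and a tool call to move; the robot and the scene stay as the last step left them, time stands still between calls to the robot, and variables do not carry over. Pictures are saved under pics/ and viewed, and the job is handed in when it is done.

Besides the shell and the picture viewer there is one more tool, called after "Call:" as a command line: name --argument value ..., lists and objects as JSON in quotes. arm_command: Moves the arm, as the interface text tells. Its arguments: {"type":"object","properties":{"moves":{"type":"array","items":{"type":"array","items":{"type":"array","items":{"type":"number"}}}},"force":{"type":"number"}},"required":["moves"]}

```bash
mkdir -p pics; ls
python3 - <<'E'
from workcell import manip
import cv2,numpy as np
np.set_printoptions(precision=4,suppress=True)
o=manip.get_obs()
for k,v in o.items(): print(k,np.round(v,4))
for n in ("scene","top","wrist"):
    ci=manip.camera_info(n); print(n,ci["vfov"],ci["cx"],ci["cy"]);print(np.array(ci["pose"]))
    cv2.imwrite(f"pics/{n}0.png",manip.camera(n)[:,:,::-1])
E
```

```text
pics
clock 0.0
joint_pos [ 1.3134  0.3329 -0.0647  1.461   0.0216  1.3499 -0.0885]
joint_velocities [-0.0007 -0.0003 -0.0007  0.0006  0.0003  0.001   0.0005]
tau [  0.0005 -62.5446   0.0495 -39.16     0.0163   0.0101   0.    ]
position [ 0.1454 -0.6076  0.3031]
ee_rot [-0.7021 -0.0834  0.7023 -0.0823]
ft_force [-0.0684 -0.8522  0.9822]
torque [ 0.0221 -0.0044  0.0017]
grip_width 1.0001
scene 42.85191814746424 322.649243673671 237.74381676507798
[[-0.4278 -0.588   0.6865 -0.3754]
 [-0.9037  0.2644 -0.3367  0.5054]
 [ 0.0165 -0.7644 -0.6445  0.9744]
 [ 0.      0.      0.      1.    ]]
top 45.68923663408055 317.6266810084761 241.3040499581031
[[-0.0042 -0.9948  0.102   0.3893]
 [-1.      0.0039 -0.0034  0.067 ]
 [ 0.003  -0.1021 -0.9948  1.4626]
 [ 0.      0.      0.      1.    ]]
wrist 69.2716398690105 315.16967932295427 243.95100713190402
[[ 0.2327 -0.9282 -0.2902  0.22  ]
 [-0.9725 -0.2225 -0.0682 -0.5906]
 [-0.0013  0.2981 -0.9545  0.3722]
 [ 0.      0.      0.      1.    ]]
```

View pics/scene0.png

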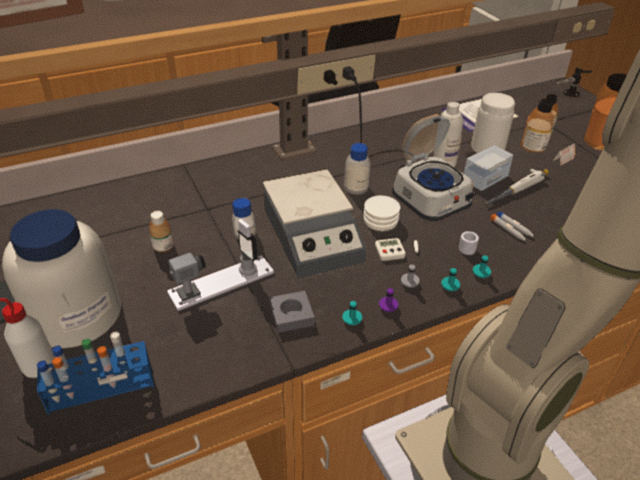

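View pics/top0.png

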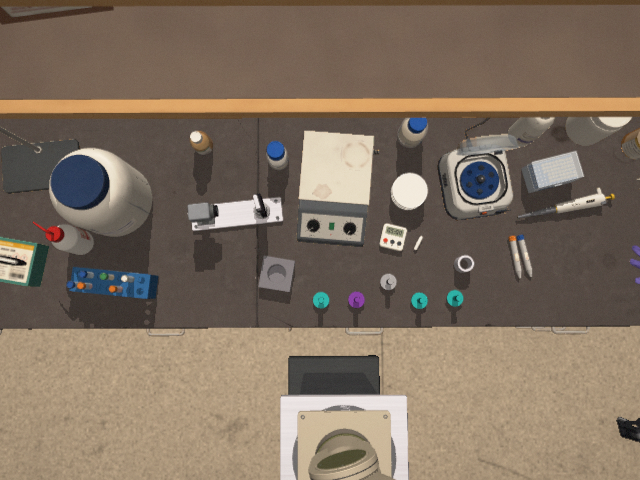

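View pics/wrist0.png

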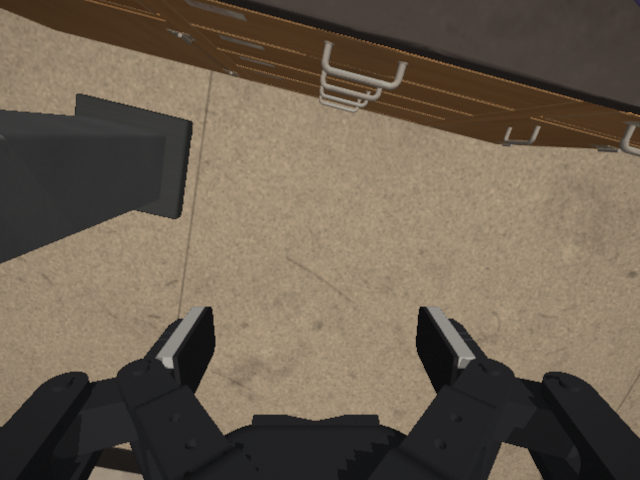

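The scene shows the sleeve at about (469,243), the grey disc at (410,280), the fixture at (293,310), and the mirror with its camera at about (248,240). In the top view they are at (464,264), (388,283), (277,275) and (262,205). Next I'll locate them with two-view triangulation.

```bash
cat > h.py <<'E'
from workcell import manip
import cv2,numpy as np
np.set_printoptions(precision=4,suppress=True)
def ray(ci,px): # px=(row,col)
    f=240/np.tan(np.radians(ci["vfov"]/2)); P=np.array(ci["pose"])
    d=P[:3,:3]@np.array([(px[1]-ci["cx"])/f,(px[0]-ci["cy"])/f,1.0])
    return P[:3,3],d/np.linalg.norm(d)
def tri(rs):
    A=np.zeros((3,3));b=np.zeros(3)
    for o,d in rs:
        M=np.eye(3)-np.outer(d,d);A+=M;b+=M@o
    p=np.linalg.solve(A,b)
    return p,[np.linalg.norm((np.eye(3)-np.outer(d,d))@(p-o)) for o,d in rs]
def onz(ci,px,z):
    o,d=ray(ci,px); return o+d*(z-o[2])/d[2]
def proj(ci,p):
    f=240/np.tan(np.radians(ci["vfov"]/2)); P=np.array(ci["pose"])
    q=P[:3,:3].T@(np.asarray(p)-P[:3,3]); return np.array([ci["cy"]+f*q[1]/q[2],ci["cx"]+f*q[0]/q[2]])
E
python3 - <<'E'
from h import *
C={n:manip.camera_info(n) for n in("scene","top")}
for n in("scene","top"): manip.camera(n)
zs=dict(spacer=0,top_disc=0,band=.044,pocket=.008,lens=.084,pivot=.084,face=.084,key=.134,bench_timer=0,stir_bar=0,petri_stack=0)
for q,z in zs.items():
    r={n:manip.pinpoint(q,n) for n in C}
    for n in C:
        print(q,n,[(np.round(d["pixel"],1).tolist(),round(d["confidence"],2),onz(C[n],d["pixel"],z)[:2].round(4).tolist()) for d in r[n][:6]])
    if r["scene"] and r["top"]: print("   tri",*tri([ray(C[n],r[n][0]["pixel"]) for n in C]))
print(manip.get_obs()["clock"])
E
```

```text
spacer scene [([249.1, 468.4], 0.91, [0.4783, -0.309])]
spacer top [([273.1, 277.6], 0.56, [0.4577, 0.1651]), ([264.3, 459.4], 0.47, [0.4784, -0.3024])]
   tri [0.3309 0.0409 0.3079] [np.float64(0.15228768231459633), np.float64(0.15228768231459616)]
top_disc scene [([321.1, 350.9], 0.84, [0.3888, 0.0592]), ([285.5, 450.5], 0.69, [0.391, -0.1969]), ([285.3, 410.4], 0.68, [0.4293, -0.1138]), ([304.7, 385.8], 0.62, [0.3998, -0.0326]), ([218.3, 379.3], 0.57, [0.6729, -0.1701]), ([274.2, 480.4], 0.49, [0.3934, -0.2819])]
top_disc top [([300.0, 321.5], 0.74, [0.3886, 0.0528]), ([300.4, 356.8], 0.72, [0.3872, -0.0374]), ([301.6, 415.8], 0.66, [0.3835, -0.1881]), ([297.6, 454.6], 0.59, [0.3933, -0.2876])]
   tri [ 0.39    0.0552 -0.0033] [np.float64(0.0028632913241546094), np.float64(0.0028632913241545647)]
band scene [([265.9, 415.1], 0.77, [0.4417, -0.1282]), ([270.9, 451.3], 0.76, [0.3943, -0.1933]), ([261.9, 482.7], 0.69, [0.3898, -0.2757]), ([306.9, 350.1], 0.59, [0.3901, 0.0627]), ([290.9, 391.3], 0.51, [0.3953, -0.0394])]
band top [([303.1, 421.3], 0.69, [0.3799, -0.194]), ([279.0, 39
[... 1374 characters left out ...]
cene [([250.2, 387.3], 0.78, [0.556, -0.1265])]
bench_timer top [([234.6, 390.0], 0.88, [0.556, -0.1251]), ([262.0, 463.2], 0.59, [0.4843, -0.3123])]
   tri [ 0.5556 -0.1255  0.0007] [np.float64(0.0005640592693010281), np.float64(0.0005640592693010436)]
stir_bar scene [([248.6, 418.5], 0.58, [0.5299, -0.1988])]
stir_bar top [([242.2, 415.6], 0.4, [0.536, -0.1909])]
   tri [ 0.5335 -0.1953 -0.0014] [np.float64(0.004938739744538728), np.float64(0.004938739744538851)]
petri_stack scene [([216.1, 381.4], 0.61, [0.6787, -0.1796])]
petri_stack top [([188.9, 406.1], 0.91, [0.6757, -0.1692])]
   tri [ 0.6724 -0.1711  0.0074] [np.float64(0.0036702118787675024), np.float64(0.0036702118787674707)]
1.35
```

```bash
cat >> h.py <<'E'
from scipy.spatial.transform import Rotation as R
def state():
    o=manip.get_obs(); return np.array(o["position"]),R.from_quat(o["ee_rot"]).as_matrix(),o
def goto(target_tcp, ydir=None):
    """print the total shift (units of 25mm) in present tool axes, and turn needed to get y along ydir, minimal mod 180"""
    p,M,o=state(); d=M.T@(np.asarray(target_tcp)-p)/0.025
    print("t",round(o["clock"],2),"pos",p,"grip",round(float(o["grip_width"]),3),"F",np.round(o["ft_force"],1))
    print("tool x",M[:,0],"y",M[:,1],"z",M[:,2],"q7",o["joint_pos"][6])
    print("shift units",d)
    if ydir is not None:
        v=M.T@np.array([*ydir,0.]); a=np.degrees(np.arctan2(v[2],v[1])); a=(a+90)%180-90
        print("turn deg about tool x",a)
E
python3 -c "
from h import *
goto([0.40,-0.307,0.30])"
```

```text
t 1.35 pos [ 0.1454 -0.6079  0.304 ] grip 1.001 F [ 0.5  0.3 -1. ]
tool x [ 0.0001 -0.0001 -1.    ] y [ 0.2326 -0.9726  0.0001] z [-0.9726 -0.2326 -0.    ] q7 -0.08851162610654892
shift units [  0.1573  -9.3359 -12.7033]
```

Call:
arm_command --moves '[[[0,0,-0.7,-1,0],[0,0,-0.7,-1,0],[0,0,-0.7,-1,0],[0,0,-0.7,-1,0],[0,0,-0.7,-1,0],[0,0,-0.7,-1,0],[0,0,-0.7,-1,0],[0,0,-0.7,-1,0],[0,0,-0.7,-1,0],[0,0,-0.7,-1,0],[0,0,-0.7,-1,0],[0,0,-0.7,-1,0]]]'

```text
clock: 2.35
position: [0.3891, -0.3326, 0.3042]
ee_rot: [0.702, 0.083, -0.702, 0.083]
ft_force: [0.2, -0.4, 0.3]
grip_width: 0.997
```

```bash
python3 -c "
from h import *
goto([0.47,-0.307,0.25],[0,1])"
```

```text
t 2.35 pos [ 0.3891 -0.3326  0.3042] grip 0.997 F [ 0.2 -0.4  0.3]
tool x [ 0.0003 -0.0005 -1.    ] y [ 0.2325 -0.9726  0.0006] z [-0.9726 -0.2325 -0.0002] q7 -0.7456486636439122
shift units [ 2.1673 -0.2445 -3.3843]
turn deg about tool x 13.447036308493466
```

Call:
arm_command --moves '[[[0,0.3,0,-0.5,2],[0,0.4,0,-0.5,2],[0,0.4,0,-0.5,2],[0,0.4,0,-0.5,2],[0,0.4,0,-0.5,2],[0,0.3,0,-0.5,2],[0,0,0,0,0]]]'

```text
clock: 2.93
position: [0.4637, -0.3215, 0.2472]
ee_rot: [-0.707, -0.01, 0.707, -0.008]
ft_force: [-0.1, 1.0, -0.8]
grip_width: 0.999
```

```bash
cat > look.py <<'E'
import sys
from h import *
tag=sys.argv[1]; 
ci=manip.camera_info("wrist"); im=manip.camera("wrist")
cv2.imwrite(f"pics/{tag}.png",im[:,:,::-1]); np.save(f"pics/{tag}.npy",np.array(ci["pose"]))
p,M,o=state(); print("pos",p,"grip",o["grip_width"])
for q in sys.argv[2:]:
    n,z=q.split(":")
    for d in manip.pinpoint(n,"wrist")[:4]: print(n,np.round(d["pixel"],1),round(d["confidence"],2),onz(ci,d["pixel"],float(z)))
    for d in manip.regions_of(n,"wrist")[:3]: print("  reg",np.round(d["rect"]),round(d["confidence"],2))
E
python3 look.py w1 spacer:0
```

```text
pos [ 0.4628 -0.3222  0.2481] grip 0.9997227529992246
spacer [205.1 298.2] 0.75 [ 0.4786 -0.3056  0.    ]
```

View pics/w1.png

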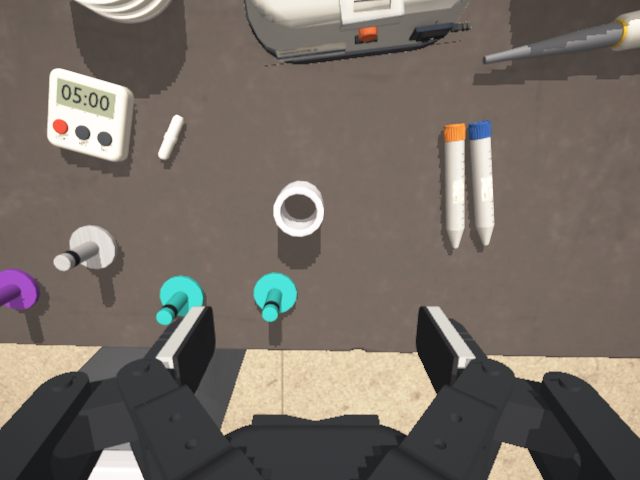

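Run:
```python
from h import *
im=cv2.imread("pics/w1.png"); g=cv2.cvtColor(im,cv2.COLOR_BGR2GRAY)
cv2.imwrite("pics/w1c.png",cv2.resize(im[160:260,230:370],None,fx=5,fy=5,interpolation=cv2.INTER_CUBIC))
ci=manip.camera_info("wrist"); ci=dict(ci); ci["pose"]=np.load("pics/w1.npy")
m=(g>140).astype(np.uint8); m[:, :230]=0;m[:,370:]=0;m[:160]=0;m[262:]=0
cs,h=cv2.findContours(m,cv2.RETR_CCOMP,cv2.CHAIN_APPROX_NONE)
for c,hh in zip(cs,h[0]):
    if len(c)>30: e=cv2.fitEllipse(c); print(len(c),hh[3],e, onz(ci,(e[0][1],e[0][0]),.04), cv2.boundingRect(c))
for z in(0,.04): print(z,proj(ci,[.4786,-.3056,z]))
```

```text
151 -1 ((298.5766906738281, 208.6225128173828), (50.23774719238281, 55.98381423950195), 10.918387413024902) [ 0.4835 -0.3078  0.04  ] (273, 180, 51, 57)
96 0 ((298.36688232421875, 207.2063751220703), (26.688037872314453, 37.02983856201172), 95.3968505859375) [ 0.4847 -0.3076  0.04  ] (280, 193, 37, 28)
0 [205.0614 298.1633]
0.04 [214.533  295.7609]
```

View pics/w1c.png

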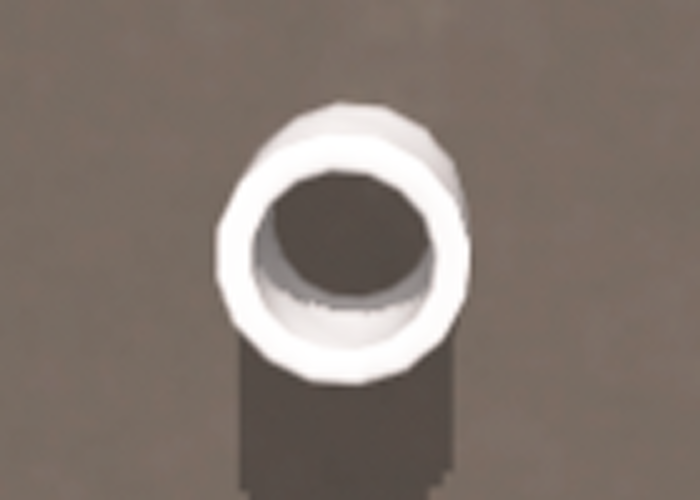

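```bash
python3 -c "
from h import *
goto([0.48,-0.307,0.16],[0,1])"
```

```text
t 3.08 pos [ 0.462  -0.3231  0.2493] grip 1.002 F [ 0.1  0.4 -0.2]
tool x [-0.0001 -0.0003 -1.    ] y [ 0.0263 -0.9997  0.0003] z [-0.9997 -0.0263  0.0001] q7 -1.0862942838068728
shift units [ 3.5706 -0.6249 -0.7377]
turn deg about tool x 1.5077048508262294
```

Call:
arm_command --moves '[[[0,0.7,-0.15,-0.2,0.5],[0,0.8,-0.15,-0.2,0.5],[0,0.8,-0.15,-0.2,0.5],[0,0.8,-0.15,-0.1,0],[0,0.5,0,0,0],[0,0,0,0,0]]]'

```text
clock: 3.58
position: [0.4781, -0.3074, 0.1569]
ee_rot: [-0.706, -0.0, 0.708, 0.001]
ft_force: [-0.2, 0.1, -0.2]
grip_width: 1.002
```

```bash
python3 look.py w2 spacer:0
python3 - <<'E'
from h import *
goto([0.48,-0.307,0.092],[0,1])
im=cv2.imread("pics/w2.png")
ci=dict(manip.camera_info("wrist"))
for z in(0,.04): print(z,proj(ci,[.480,-.307,z]))
for a in np.linspace(0,2*np.pi,60):
    for r,z,c in((.021,.04,(0,0,255)),(.021,0,(0,255,0))):
        q=proj(ci,[.48+r*np.cos(a),-.307+r*np.sin(a),z]); cv2.circle(im,(int(round(q[1])),int(round(q[0]))),1,c,-1)
cv2.imwrite("pics/w2o.png",im)
E
```

```text
pos [ 0.4787 -0.308   0.1586] grip 0.9993747678028537
spacer [144.3  28.8] 0.29 [ 0.5492 -0.1287  0.    ]
  reg [278. 223. 351. 302.] 0.78
t 3.73 pos [ 0.4797 -0.3085  0.1603] grip 1.004 F [-0.6 -0.1  0.3]
tool x [ 0.0012 -0.0012 -1.    ] y [-0.0015 -1.      0.0012] z [-1.      0.0015 -0.0012] q7 -1.1857518242892133
shift units [ 2.7328 -0.0625 -0.0069]
turn deg about tool x -0.0845533917654393
0 [250.944  311.9509]
0.04 [272.5262 311.4265]
```

View pics/w2o.png

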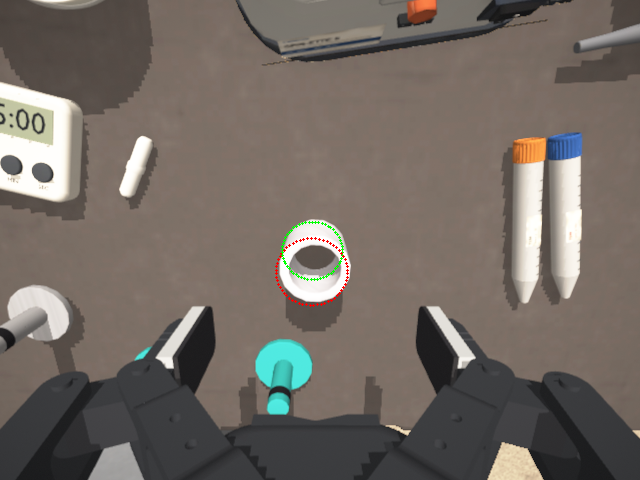

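Height and place match the model: the overlay rings are within 2 px at about (313,265). Descending and gripping.

Call:
arm_command --force 35 --moves '[[[0,0.6,0,0,0],[0,0.7,0,-0.05,0],[0,0.7,0,0,0],[0,0.5,0,0,0],[0,0.2,0,0,0],[0,0,0,0,0],[1,0,0,0,0],[1,0,0,0,0],[1,0,0,0,0],[1,0,0,0,0],[1,0,0,0,0],[1,0,0,0,0]]]'

```text
clock: 4.73
position: [0.4814, -0.3079, 0.0926]
ee_rot: [0.708, -0.001, -0.707, 0.0]
ft_force: [-1.9, 1.6, 7.4]
grip_width: 0.485
```

```bash
python3 look.py w3; python3 -c "
from h import *
goto([0.48,-0.307,0.18],[0,1])"
```

```text
pos [ 0.4814 -0.3079  0.0926] grip 0.48014774340670946
t 4.78 pos [ 0.4814 -0.3079  0.0926] grip 0.48 F [-1.4  0.6  6.1]
tool x [ 0.0012 -0.001  -1.    ] y [-0.0009 -1.      0.001 ] z [-1.      0.0009 -0.0012] q7 -1.2165371950207104
shift units [-3.4956 -0.0325  0.0529]
turn deg about tool x -0.05127043875779691
```

View pics/w3.png

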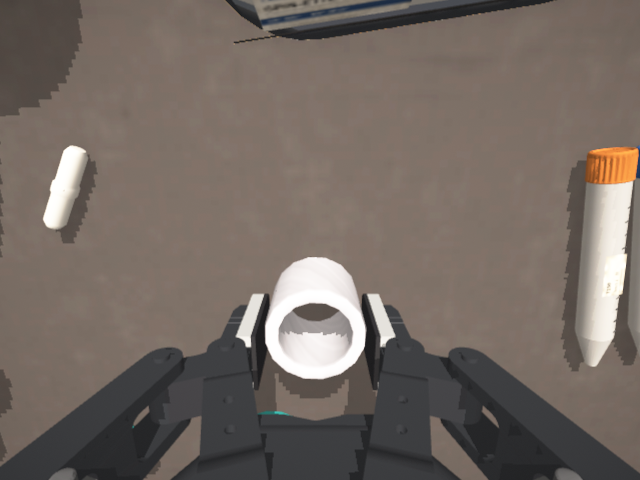

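Call:
arm_command --moves '[[[1,-0.4,0,0,0],[1,-0.8,0,0,0],[1,-1,0,0,0],[1,-1,0,0,0],[1,-0.8,-0.4,0,0],[1,-0.6,-0.8,0,0],[1,-0.4,-1,0,0],[1,0,-1,0,0],[1,0,-1,0,0],[1,0,-1,0,0],[1,0,-1,0,0],[1,0,-1,0,0]]]'

```text
clock: 5.78
position: [0.4809, -0.1263, 0.2173]
ee_rot: [0.707, -0.0, -0.707, -0.0]
ft_force: [-1.1, 0.0, -0.5]
grip_width: 0.482
```

Call:
arm_command --moves '[[[1,0,-1,0,0],[1,0,-1,0,0],[1,0,-1,0,0],[1,0,-1,0.1,0],[1,0,-1,0.2,0],[1,0,-1,0.2,0],[1,0,-0.8,0.2,0],[1,0,-0.6,0,0],[1,0,-0.4,0,0],[1,0,-0.2,0,0],[1,0,0,0,0],[1,0,0,0,0]]]'

```text
clock: 6.78
position: [0.4639, 0.0717, 0.2165]
ee_rot: [0.707, -0.001, -0.707, -0.0]
ft_force: [-0.5, -0.6, -0.7]
grip_width: 0.481
```

```bash
python3 look.py w4 pocket:.008; python3 -c "
from h import *
goto([0.458,0.166,0.18],[0,1])"
```

```text
pos [0.4639 0.0714 0.2164] grip 0.48154678499989545
pocket [240.  202.6] 0.56 [0.4576 0.1649 0.008 ]
  reg [142. 184. 256. 298.] 0.58
  reg [ 20.   0. 116.  42.] 0.39
t 6.93 pos [0.4639 0.0714 0.2163] grip 0.481 F [ 0.3 -0.3 -0.5]
tool x [-0.0001 -0.0003 -1.    ] y [-0.0024 -1.      0.0003] z [-1.      0.0024  0.0001] q7 -1.8801288954910398
shift units [ 1.4529 -3.7841  0.2455]
turn deg about tool x -0.13635635287465675
```

View pics/w4.png

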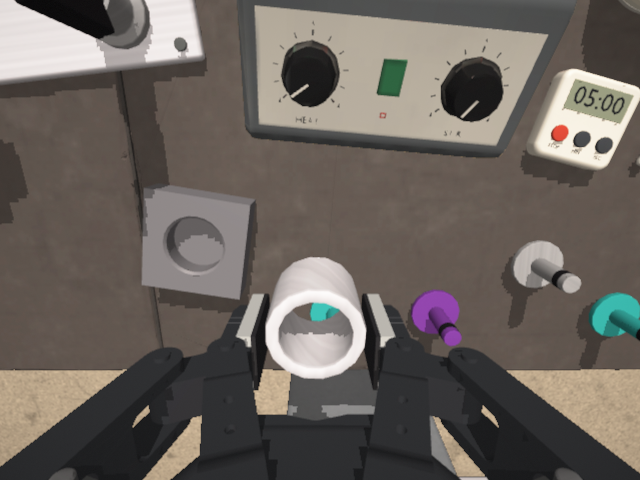

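```bash
cat > ov.py <<'E'
import sys,json
from h import *
# ov.py tag out x0 y0 x1 y1 scale  circles: "x,y,z,r" ...
def ov(tag,out,box,s,circs):
    im=cv2.imread(f"pics/{tag}.png"); ci=dict(manip.camera_info("wrist")); ci["pose"]=np.load(f"pics/{tag}.npy")
    x0,y0,x1,y1=box; im=cv2.resize(im[y0:y1,x0:x1],None,fx=s,fy=s,interpolation=cv2.INTER_CUBIC)
    cols=[(0,0,255),(0,255,0),(255,0,0),(0,255,255),(255,0,255)]
    for k,(x,y,z,r) in enumerate(circs):
        for a in np.linspace(0,2*np.pi,90,endpoint=False):
            q=proj(ci,[x+r*np.cos(a),y+r*np.sin(a),z]); cv2.circle(im,(int((q[1]+.5-x0)*s),int((q[0]+.5-y0)*s)),1,cols[k%5],-1)
    cv2.imwrite(f"pics/{out}.png",im)
E
python3 - <<'E'
from ov import *
p,M,o=state()
x,y=.4575,.165
ov("w4","w4a",(130,170,270,310),5,[(x,y,.026,.0245),(x,y,.024,.0225),(x,y,.008,.0225)])
z=p[2]-.0926
ov("w4","w4b",(230,230,400,400),4,[(p[0],p[1],z+.04,.021),(p[0],p[1],z,.021),(p[0],p[1],z+.04,.015)])
E
```

```text
(no output)
```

View pics/w4a.png

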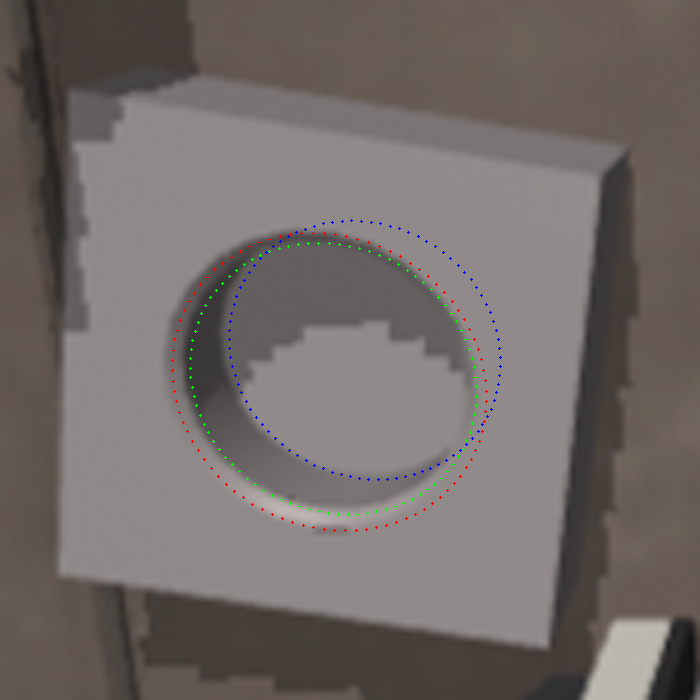

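View pics/w4b.png

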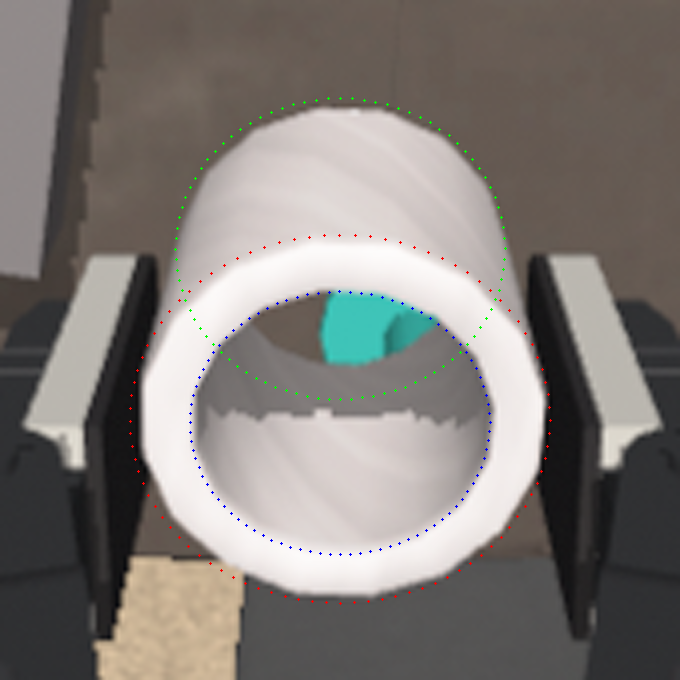

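Call:
arm_command --moves '[[[1,0.2,-0.4,0.05,0],[1,0.4,-0.7,0.05,0],[1,0.4,-0.8,0.05,0],[1,0.6,-0.8,0.05,0],[1,0.6,-0.6,0.03,0],[1,0.5,-0.3,0,0],[1,0.3,-0.15,0,0],[1,0,0,0,0],[1,0,0,0,0]]]'

```text
clock: 7.68
position: [0.4582, 0.1655, 0.1414]
ee_rot: [-0.707, 0.001, 0.707, 0.0]
ft_force: [-0.7, -0.1, -0.5]
grip_width: 0.481
```

```bash
python3 look.py w5; python3 -c "
from ov import *
goto([0.458,0.1657,0.101],[0,1])
p,M,o=state()
x,y=.458,.1653
z=p[2]-.0926
ov('w5','w5a',(210,170,430,390),3.5,[(x,y,.026,.0245),(p[0],p[1],z,.021),(p[0],p[1],z+.04,.021)])
"
```

```text
pos [0.4586 0.1653 0.1418] grip 0.48061527468835563
t 7.73 pos [0.4586 0.1653 0.1418] grip 0.481 F [-0.7 -0.2 -1.1]
tool x [ 0.0003 -0.0003 -1.    ] y [-0.002  -1.      0.0003] z [-1.      0.002  -0.0003] q7 -2.1789751414725886
shift units [ 1.6335 -0.0145  0.0229]
turn deg about tool x -0.11333784019240056
```

View pics/w5a.png

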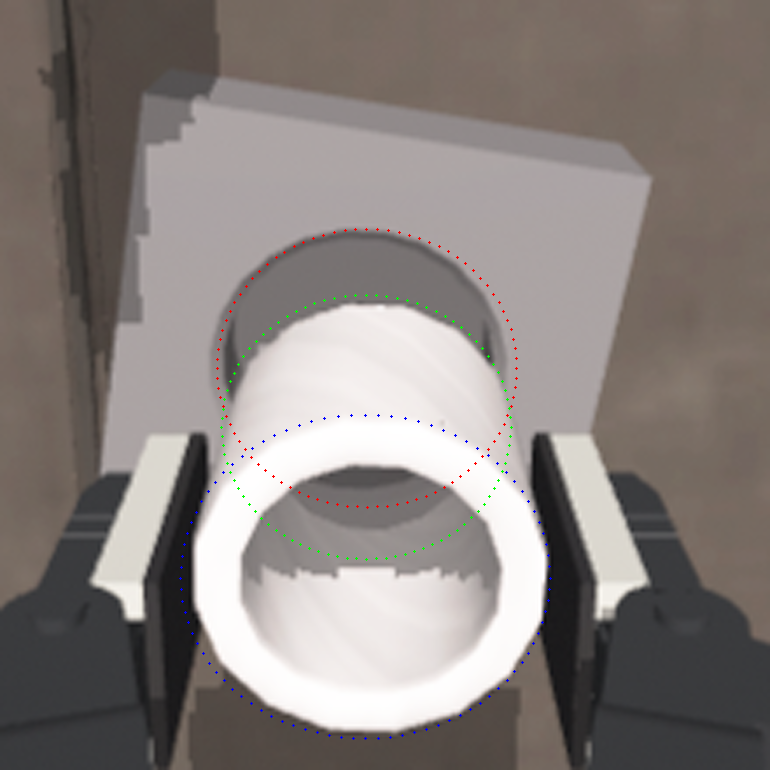

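```bash
python3 -c "
import cv2
im=cv2.imread('pics/w5.png')[225:310,260:365]
im=cv2.convertScaleAbs(im,alpha=1.6,beta=-60)
cv2.imwrite('pics/w5z.png',cv2.resize(im,None,fx=7,fy=7,interpolation=cv2.INTER_CUBIC))"
```

```text
(no output)
```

View pics/w5z.png

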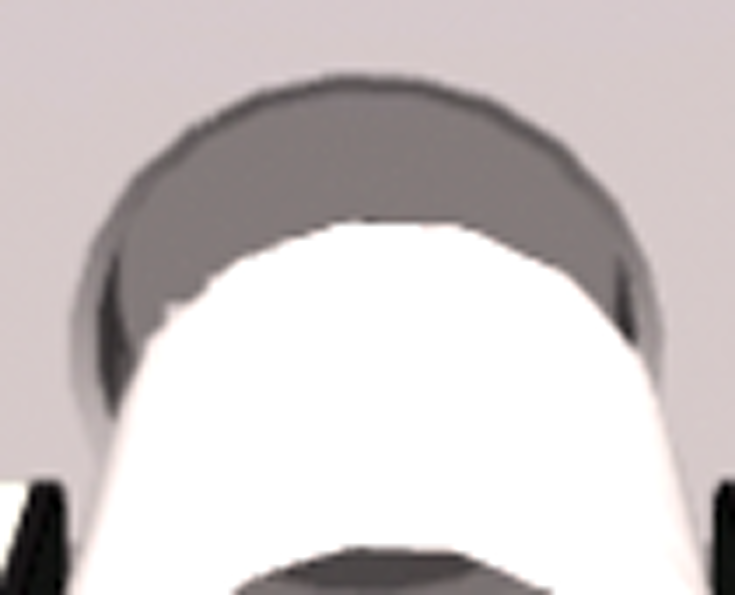

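Call:
arm_command --moves '[[[1,0,-0.075,0,0],[1,0.2,0,0.02,0],[1,0.3,0,0,0],[1,0.3,0,0,0],[1,0.2,0,0,0],[1,0.2,0,0,0],[1,0.15,0,0,0],[1,0.15,0,0,0],[1,0.1,0,0,0],[1,0,0,0,0],[1,0,0,0,0]]]'

```text
clock: 8.65
position: [0.4576, 0.1681, 0.1013]
ee_rot: [-0.707, 0.0, 0.707, 0.0]
ft_force: [1.0, -0.2, -1.4]
grip_width: 0.481
```

```bash
python3 look.py w6; python3 -c "
from ov import *
goto([0.458,0.1675,0.101],[0,1])
"
```

```text
pos [0.4576 0.1681 0.1014] grip 0.484153846683566
t 8.7 pos [0.4576 0.1681 0.1014] grip 0.484 F [ 1.6  0.1 -0.9]
tool x [ 0.     -0.0001 -1.    ] y [-0.0007 -1.      0.0001] z [-1.      0.0007 -0.    ] q7 -2.230125025563785
shift units [ 0.0174  0.0242 -0.0161]
turn deg about tool x -0.03980684088924136
```

View pics/w6.png

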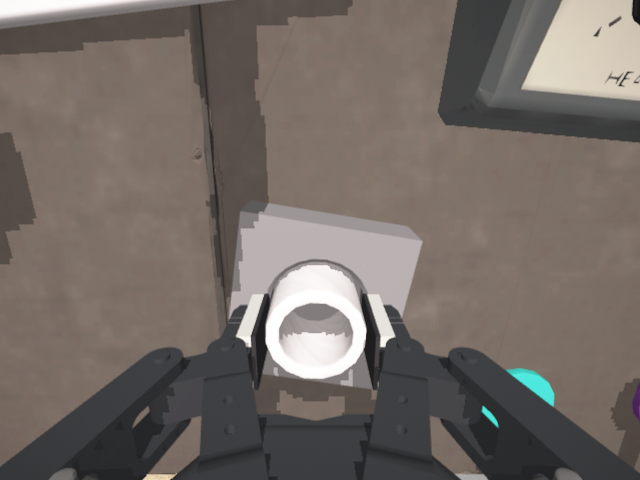

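The sleeve is in the pocket, no contact force. Releasing and lifting.

Call:
arm_command --moves '[[[0.3,0,0,0,0],[0,0,0,0,0],[0,0,0,0,0],[0,0,0,0,0],[0,-0.5,0,0,0],[0,-0.8,0,0,0],[0,-1,0.2,0,0],[0,-1,0.6,0,0],[0,-1,0.8,0,0],[0,-0.6,0.4,0,0],[0,0,0,0,0],[0,0,0,0,0]]]'

```text
clock: 9.7
position: [0.4579, 0.1179, 0.2251]
ee_rot: [0.708, -0.001, -0.706, -0.001]
ft_force: [-0.6, 0.7, -0.2]
grip_width: 1.004
```

```bash
python3 look.py w7 pocket:.008 spacer:.008 top_disc:0; python3 -c "
from ov import *
goto([0.431,-0.116,0.2],[0,1])
x,y=.458,.1665
ov('w7','w7a',(150,140,340,330),4,[(x,y,.026,.0245),(x,y,.048,.021),(x,y,.048,.015)])
"
```

```text
pos [0.4574 0.1184 0.2241] grip 1.0024960610231404
pocket [228.5 254.3] 0.62 [0.4597 0.1691 0.008 ]
  reg [199. 173. 314. 287.] 0.59
spacer [234.3 256.6] 0.63 [0.4546 0.1674 0.008 ]
  reg [220. 209. 285. 273.] 0.85
top_disc [253.3 575.5] 0.92 [ 0.4341 -0.1155  0.    ]
top_disc [295.2 479.5] 0.84 [ 0.3932 -0.0353  0.    ]
top_disc [297.8 385. ] 0.76 [ 0.3907  0.0524 -0.    ]
  reg [460. 279. 520. 332.] 0.95
  reg [364. 281. 406. 337.] 0.62
  reg [560. 233. 638. 281.] 0.61
t 10.05 pos [0.4572 0.1185 0.2233] grip 0.999 F [-0.3 -0.  -0.4]
tool x [-0.0013  0.0002 -1.    ] y [ 0.0002 -1.     -0.0002] z [-1.     -0.0002  0.0013] q7 -1.9828218226336598
shift units [0.9307 9.3818 1.0487]
turn deg about tool x 0.012216680696610638
```

View pics/w7a.png

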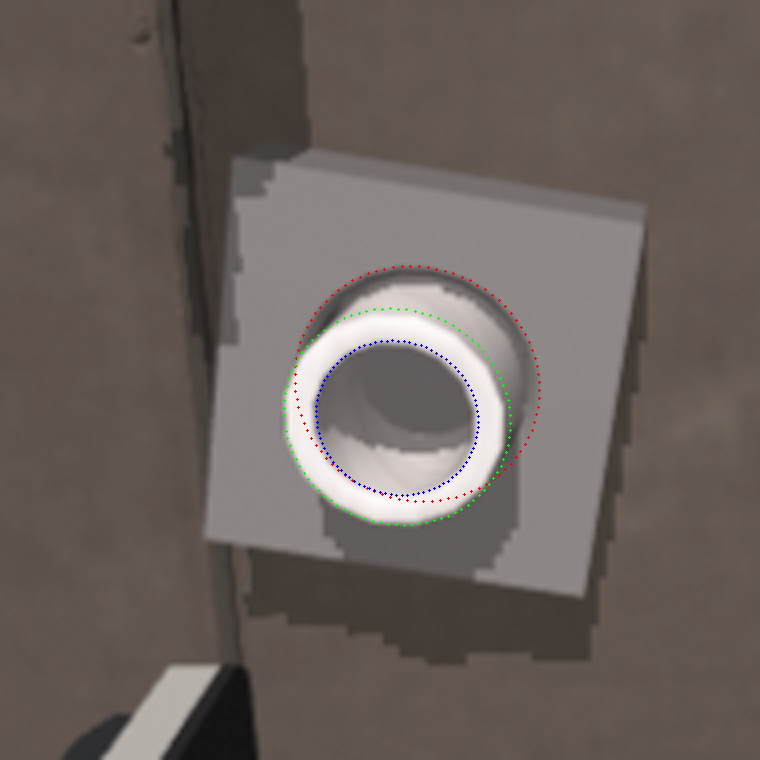

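Call:
arm_command --moves '[[[0.4,0,0.5,0,0],[0.4,0,1,0.1,0],[0.4,0,1,0.1,0],[0.4,0,1,0.1,0],[0.4,0,1,0.1,0],[0.4,0.2,1,0.1,0],[0.4,0.2,1,0.1,0],[0.4,0.2,1,0.1,0],[0.4,0.2,1,0.1,0],[0.4,0.1,0.6,0.2,0],[0.4,0,0.3,0,0],[0.4,0,0,0,0]]]'

```text
clock: 11.05
position: [0.4322, -0.118, 0.2011]
ee_rot: [-0.707, 0.001, 0.707, 0.001]
ft_force: [-0.4, 0.1, -0.0]
grip_width: 0.599
```

```bash
python3 look.py w8 top_disc:0 band:.044; python3 -c "
from ov import *
goto([0.432,-0.1155,0.16],[0,1])
x,y=.432,-.1155
ov('w8','w8a',(220,140,420,340),4,[(x,y,.013,.021),(x,y,.053,.007),(x,y,.047,.007)])
"
```

```text
pos [ 0.4326 -0.1167  0.2014] grip 0.6013596445850157
top_disc [275.8 515. ] 0.96 [ 0.396 -0.286  0.   ]
top_disc [281.  110.8] 0.87 [0.3922 0.0538 0.    ]
top_disc [280.3 217.2] 0.86 [ 0.3926 -0.0359  0.    ]
top_disc [229.4 314.3] 0.69 [ 0.4367 -0.1179  0.    ]
  reg [184. 260. 240. 320.] 0.89
  reg [ 60. 263. 127. 322.] 0.88
  reg [383. 266. 434. 324.] 0.87
band [307.5 198.3] 0.93 [ 0.3903 -0.0339  0.044 ]
band [309.6 421.3] 0.8 [ 0.3882 -0.1953  0.044 ]
band [302.2 543.5] 0.75 [ 0.3939 -0.2827  0.044 ]
  reg [492. 258. 562. 316.] 0.86
  reg [386. 266. 432. 325.] 0.82
  reg [283. 204. 340. 259.] 0.77
t 11.3 pos [ 0.4328 -0.1157  0.2016] grip 0.6 F [-0.4  0.2 -0.2]
tool x [ 0.0005  0.     -1.    ] y [ 0.0012 -1.     -0.    ] z [-1.     -0.0012 -0.0005] q7 -1.4332643286976354
shift units [ 1.6643 -0.0071  0.0328]
turn deg about tool x 0.06676304093366525
```

View pics/w8a.png

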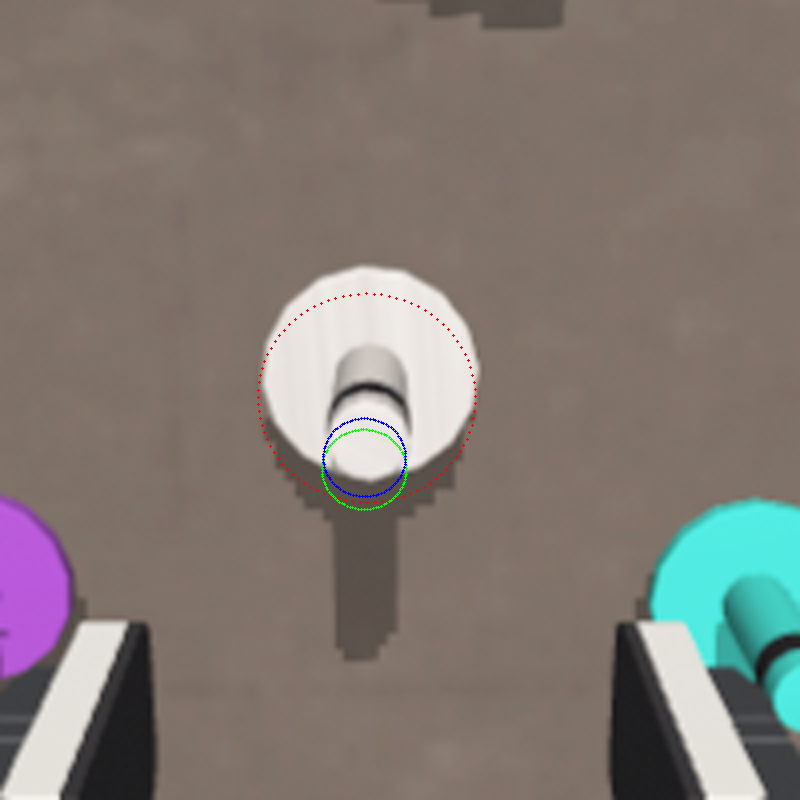

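View pics/w8.png

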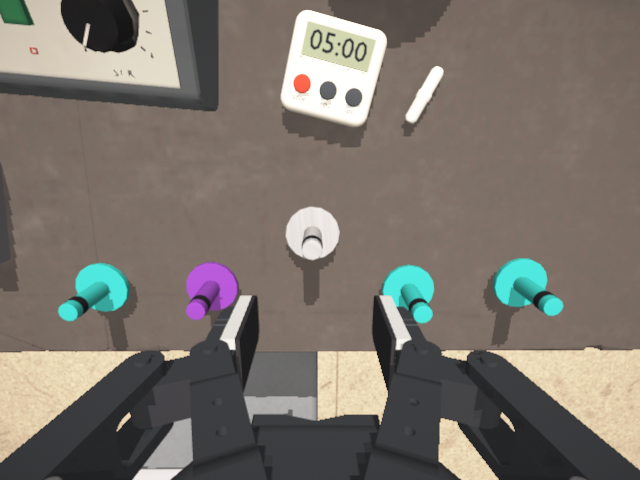

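Call:
arm_command --force 35 --moves '[[[0.4,0.4,0,-0.15,0],[0.4,0.8,0.01,0,0],[0.4,0.9,0,0,0],[0.4,0.9,0,0,0],[0.4,0.8,0,0,0],[0.4,0.4,0,0,0],[0.4,0.18,0,0,0],[0.4,0,0,0,0],[1,0,0,0,0],[1,0,0,0,0],[1,0,0,0,0],[1,0,0,0,0]]]'

```text
clock: 12.3
position: [0.4367, -0.1173, 0.0927]
ee_rot: [0.708, -0.001, -0.707, -0.0]
ft_force: [0.2, 1.0, 3.0]
grip_width: 0.152
```

```bash
python3 look.py w9; python3 -c "
from ov import *
goto([0.4365,-0.116,0.25],[0,1])
"
```

```text
pos [ 0.4367 -0.1173  0.0927] grip 0.1492396277729286
t 12.35 pos [ 0.4367 -0.1173  0.0927] grip 0.149 F [-0.1  0.8  4.6]
tool x [ 0.0016 -0.0007 -1.    ] y [-0.0009 -1.      0.0007] z [-1.      0.0009 -0.0016] q7 -1.526908235184881
shift units [-6.291  -0.0495 -0.0025]
turn deg about tool x -0.05293736068574617
```

View pics/w9.png

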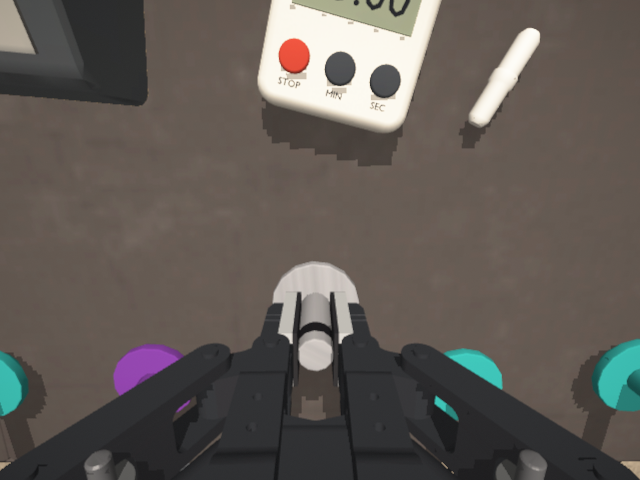

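Call:
arm_command --moves '[[[1,-0.4,0,0,0],[1,-0.8,0,0,0],[1,-1,0,0,0],[1,-1,-0.3,0,0],[1,-0.8,-0.6,0,0],[1,-0.6,-0.8,-0.05,0],[1,-0.2,-0.9,-0.1,0],[1,0,-1,-0.1,0],[1,0,-1,-0.1,0],[1,0,-1,-0.1,0],[1,0,-1,-0.1,0],[1,0,-1,-0.1,0]]]'

```text
clock: 13.35
position: [0.4523, 0.074, 0.2127]
ee_rot: [0.707, -0.0, -0.707, -0.0]
ft_force: [0.1, 0.6, -0.1]
grip_width: 0.149
```

Call:
arm_command --moves '[[[1,0,-1,-0.1,0],[1,0,-0.8,-0.1,0],[1,0,-0.4,0,0],[1,0,-0.2,0,0],[1,0,0,0,0],[1,0,0,0,0]]]'

```text
clock: 13.85
position: [0.4575, 0.1322, 0.2121]
ee_rot: [-0.707, 0.001, 0.707, 0.0]
ft_force: [-0.4, -0.2, -1.3]
grip_width: 0.154
```

```bash
python3 look.py w10; python3 -c "
from ov import *
goto([0.458,0.1668,0.18],[0,1])
x,y=.458,.1668
p=state()[0]; z=p[2]-.0927
ov('w10','w10a',(180,180,380,380),4,[(p[0],p[1],z+.013,.021),(p[0],p[1],z+.053,.007),(x,y,.048,.021),(x,y,.048,.015)])
"
```

```text
pos [0.4576 0.1318 0.212 ] grip 0.14866162011786033
t 13.9 pos [0.4576 0.1318 0.212 ] grip 0.149 F [-0.5  0.1 -0.2]
tool x [-0.0001 -0.0007 -1.    ] y [-0.0019 -1.      0.0007] z [-1.      0.0019  0.0001] q7 -2.0292879463666793
shift units [ 1.2791 -1.4013 -0.0151]
turn deg about tool x -0.10835860677991604
```

View pics/w10a.png

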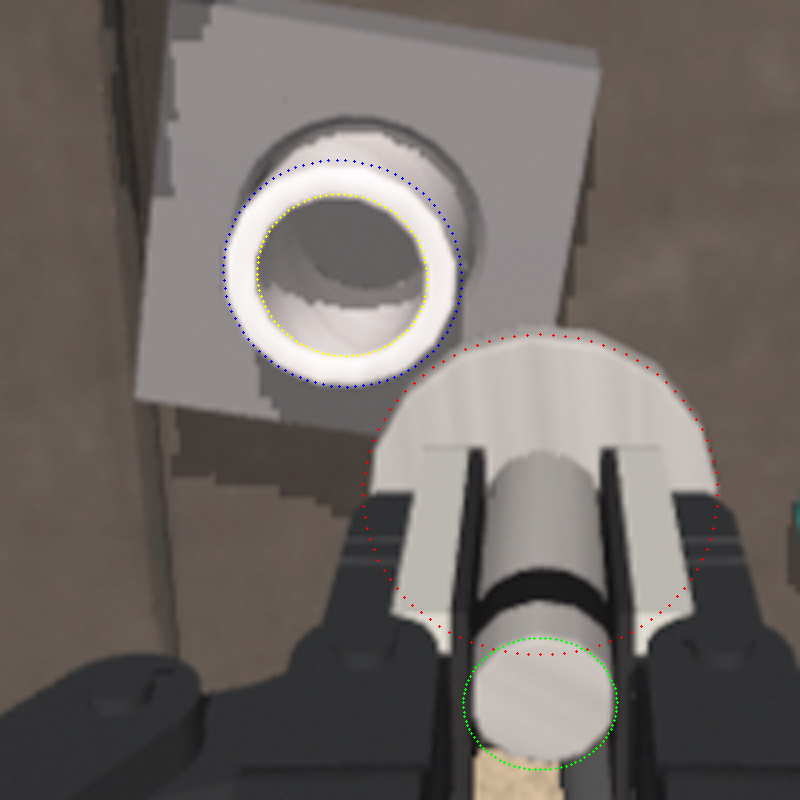

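Call:
arm_command --moves '[[[1,0.2,-0.3,0,0],[1,0.4,-0.5,0,0],[1,0.5,-0.4,0.01,0],[1,0.6,-0.2,0,0],[1,0.5,-0.01,0,0],[1,0.28,0,0,0],[1,0,0,0,0],[1,0,0,0,0]]]'

```text
clock: 14.57
position: [0.4574, 0.1675, 0.1498]
ee_rot: [-0.707, 0.001, 0.707, 0.0]
ft_force: [-0.4, 0.4, -0.8]
grip_width: 0.151
```

```bash
python3 look.py w11; python3 -c "
from ov import *
goto([0.4573,0.1671,0.1327],[0,1])
x,y=.458,.1668
p=state()[0]; z=p[2]-.0927
ov('w11','w11a',(220,200,410,390),4,[(p[0]+.0007,p[1]-.0003,z+.013,.021),(p[0]+.0007,p[1]-.0003,z+.053,.007),(x,y,.048,.021),(x,y,.026,.0245)])
"
```

```text
pos [0.4577 0.1676 0.1503] grip 0.1519779131316142
t 14.62 pos [0.4577 0.1676 0.1503] grip 0.152 F [-0.   0.1 -0.3]
tool x [ 0.0004 -0.0001 -1.    ] y [-0.0016 -1.      0.0001] z [-1.      0.0016 -0.0004] q7 -2.179042702816718
shift units [0.7032 0.0213 0.0153]
turn deg about tool x -0.09233844810376013
```

View pics/w11a.png

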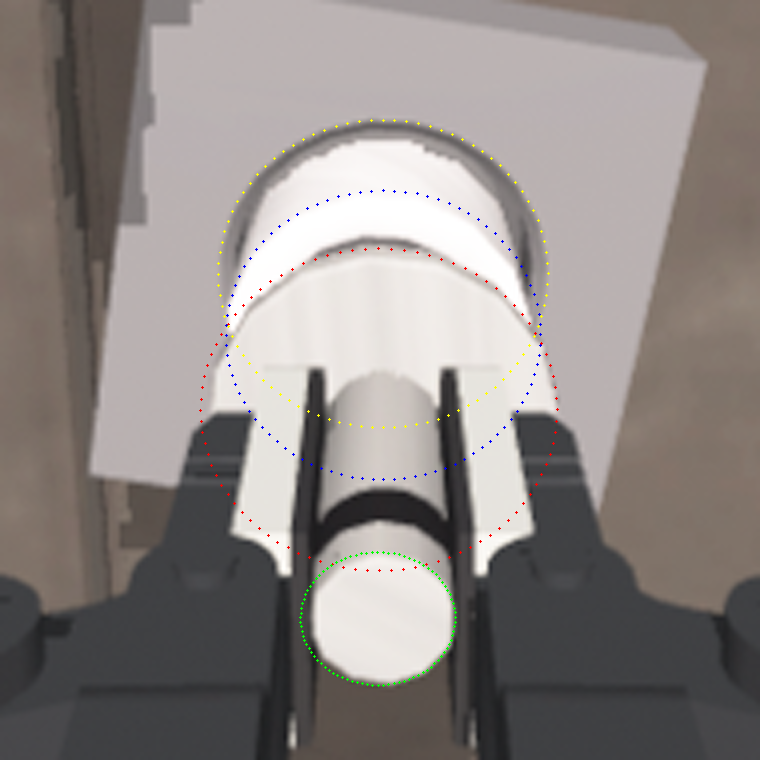

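Call:
arm_command --moves '[[[1,0.1,0,0,0],[1,0.15,0,0,0],[1,0.15,0,0,0],[1,0.1,0,0,0],[1,0.1,0,0,0],[1,0.08,0,0,0],[1,0,0,0,0],[1,0,0,0,0]]]'

```text
clock: 15.28
position: [0.4574, 0.1681, 0.1328]
ee_rot: [-0.707, 0.0, 0.707, 0.0]
ft_force: [0.0, -0.2, -0.5]
grip_width: 0.148
```

```bash
python3 look.py w12; python3 -c "
from ov import *
goto([0.4573,0.1671,0.1327],[0,1])
"
```

```text
pos [0.4573 0.1681 0.1328] grip 0.15242298464655749
t 15.33 pos [0.4573 0.1681 0.1328] grip 0.152 F [-0.  -0.1  0.4]
tool x [ 0. -0. -1.] y [-0.0007 -1.      0.    ] z [-1.      0.0007 -0.    ] q7 -2.1984205400001122
shift units [0.0042 0.0395 0.0015]
turn deg about tool x -0.04184586609096641
```

View pics/w12.png

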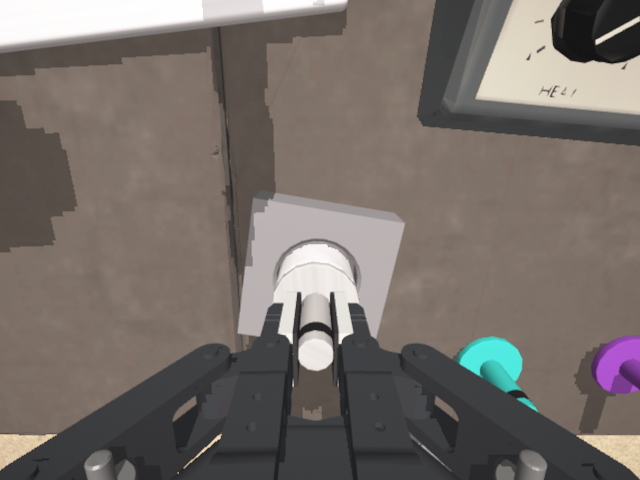

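Call:
arm_command --moves '[[[1,0.03,0,0,0],[0.6,0,0,0,0],[0.3,0,0,0,0],[0.3,0,0,0,0],[0.3,0,0,0,0],[0.3,-0.3,0,0,0],[0.3,-0.8,0,0,0],[0.3,-1,0,0,0],[0.3,-1,0,0,0],[0.3,-0.8,0,0,0],[0.3,-0.4,0,0,0],[0.3,0,0,0,0]]]'

```text
clock: 16.33
position: [0.4582, 0.1685, 0.2419]
ee_rot: [0.708, -0.0, -0.706, -0.0]
ft_force: [1.0, -0.1, -0.8]
grip_width: 0.703
```

```bash
python3 look.py w13 ; python3 -c "
from ov import *
goto([0.624,0.203,0.26],[0,1])
x,y=.458,.1668
ov('w13','w13a',(220,190,420,390),4,[(x,y,.053,.021),(x,y,.093,.007),(x,y,.048,.021),(x,y,.026,.0245)])
C={n:manip.camera_info(n) for n in('scene','top')}
for n in C:
  manip.camera(n)
  for q,z in (('band',.084),('pivot',.084),('lens',.084),('key',.134),('face',.084),('spacer',.008),('top_disc',.04)):
    print(n,q,[(np.round(d['pixel']),round(d['confidence'],2),onz(C[n],d['pixel'],z)[:2]) for d in manip.pinpoint(q,n)[:5]])
for n in C: cv2.imwrite(f'pics/{n}1.png',cv2.resize(manip.camera(n)[140:340,150:350,::-1],None,fx=3,fy=3,interpolation=cv2.INTER_CUBIC))
print(manip.get_obs()['clock'])
"
```

```text
pos [0.4577 0.1681 0.2402] grip 0.6992549243531329
t 16.38 pos [0.4577 0.1681 0.2402] grip 0.699 F [-0.5  0.6 -0.9]
tool x [ 0.0018 -0.0001 -1.    ] y [-0.0012 -1.      0.0001] z [-1.      0.0012 -0.0018] q7 -2.096669297671175
shift units [-0.7812 -1.4056 -6.6531]
turn deg about tool x -0.06655751528325027
scene band [(array([294., 392.]), 0.87, array([ 0.3528, -0.0117])), (array([257., 484.]), 0.68, array([ 0.3687, -0.2547])), (array([286., 295.]), 0.66, array([0.4575, 0.1585])), (array([305., 353.]), 0.62, array([0.3603, 0.0739])), (array([270., 455.]), 0.56, array([ 0.3592, -0.1724]))]
scene pivot [(array([246., 250.]), 0.75, array([0.6118, 0.1998])), (array([245., 246.]), 0.72, array([0.6187, 0.206 ]))]
scene lens [(array([261., 204.]), 0.62, array([0.6063, 0.3064]))]
scene key [(array([226., 242.]), 0.75, array([0.6276, 0.2086]))]
scene face [(array([243., 248.]), 0.98, array([0.6259, 0.1987])), (array([287., 294.]), 0.19, array([0.4542, 0.1626]))]
scene spacer [(array([315., 293.]), 0.47, array([0.4479, 0.1674]))]
scene top_disc [(array([274., 482.]), 0.77, array([ 0.362 , -0.2
[... 326 characters left out ...]
y([ 0.5445, -0.1167])), (array([302., 423.]), 0.6, array([ 0.3819, -0.1905])), (array([303., 320.]), 0.56, array([0.3817, 0.0568])), (array([297., 458.]), 0.55, array([ 0.3937, -0.2742]))]
top pivot [(array([204., 261.]), 0.8, array([0.6223, 0.2013]))]
top lens [(array([205., 216.]), 0.79, array([0.6215, 0.3094]))]
top key [(array([203., 258.]), 0.64, array([0.6163, 0.2019]))]
top face [(array([204., 259.]), 0.66, array([0.6238, 0.2057]))]
top spacer []
top top_disc [(array([298., 354.]), 0.76, array([ 0.392 , -0.0264])), (array([293., 454.]), 0.65, array([ 0.4038, -0.2762])), (array([300., 419.]), 0.61, array([ 0.3883, -0.1882])), (array([302., 322.]), 0.6, array([0.3846, 0.0519]))]
17.2833
```

View pics/w13a.png

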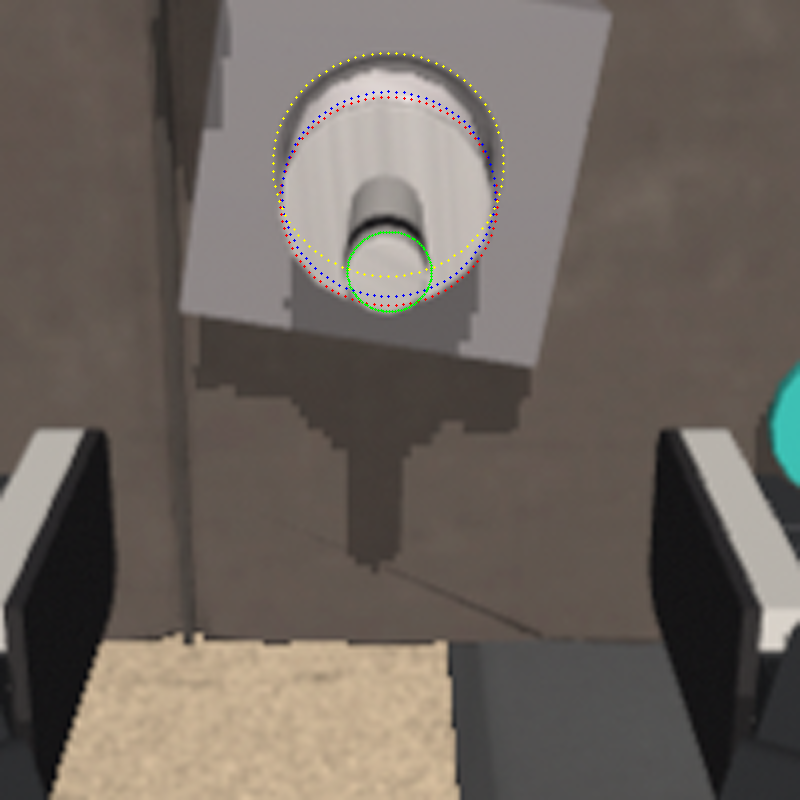

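View pics/scene1.png

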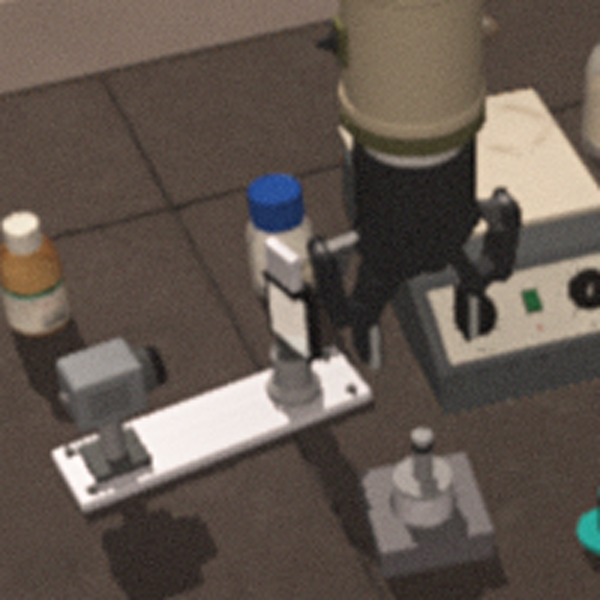

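View pics/top1.png

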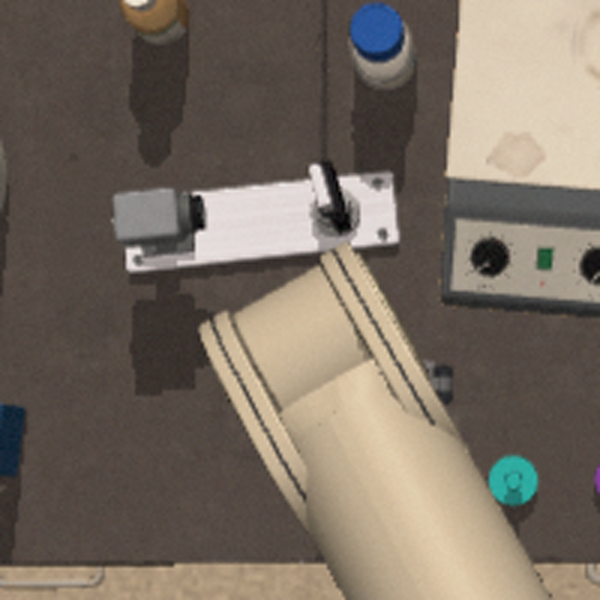

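Call:
arm_command --moves '[[[0.3,-0.6,0,0,0],[0.3,-0.8,-0.2,-0.3,0],[0.3,-0.8,-0.3,-0.6,0],[0.3,-0.2,-0.4,-0.8,0],[0.3,0,-0.4,-0.8,0],[0.3,0,-0.4,-0.8,0],[0.3,0,-0.3,-0.6,0],[0.3,0,-0.1,-0.4,0],[0.3,0,0,-0.2,0],[0.3,0,0,0,0],[0.3,0,0,0,0]]]'

```text
clock: 18.2
position: [0.5696, 0.2202, 0.2995]
ee_rot: [-0.707, 0.0, 0.707, 0.0]
ft_force: [1.0, 0.1, 0.7]
grip_width: 0.698
```

```bash
python3 look.py m1 key:.134 pivot:.084 lens:.084 face:.084 band:.084; python3 -c "
from h import *
C={n:manip.camera_info(n) for n in('scene','top')}
print(tri([ray(C['scene'],(206.7,241.7)),ray(C['top'],(150,275.7))]))
"
```

```text
pos [0.5694 0.2202 0.2997] grip 0.6994040770218379
key [176.3 335.5] 0.69 [0.6203 0.2061 0.134 ]
  reg [318. 134. 359. 210.] 0.84
pivot [168.4 333.6] 0.78 [0.621  0.2048 0.084 ]
  reg [107. 122. 383. 221.] 0.76
  reg [320. 130. 358. 209.] 0.35
lens [186.6 209.4] 0.71 [0.6065 0.3059 0.084 ]
lens [174.6 336.6] 0.4 [0.6161 0.2023 0.084 ]
  reg [107. 125. 382. 219.] 0.87
face [169.6 330.6] 0.73 [0.62   0.2072 0.084 ]
face [226.9 630.6] 0.34 [ 0.5723 -0.0469  0.084 ]
  reg [316. 132. 356. 205.] 0.85
band [341.8 368.1] 0.65 [0.4609 0.17   0.084 ]
band [379.2 542.8] 0.63 [ 0.4188 -0.0026  0.084 ]
  reg [343. 305. 384. 354.] 0.94
  reg [506. 343. 555. 386.] 0.6
  reg [445. 343. 471. 361.] 0.52
(array([0.7591, 0.1661, 0.0818]), [np.float64(0.0009430378967858473), np.float64(0.000943037896785834)])
```

View pics/m1.png

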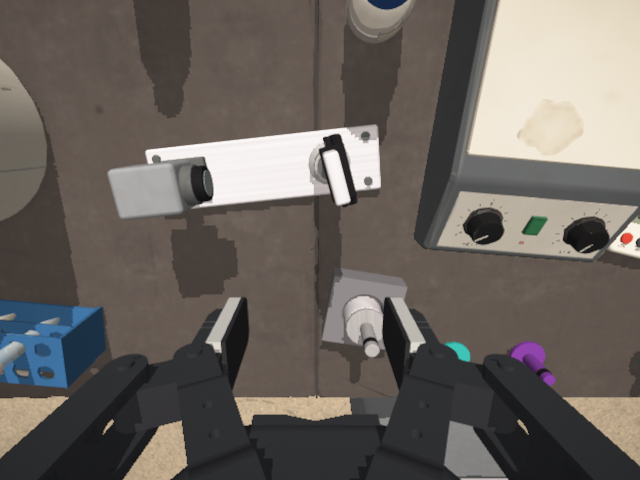

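```bash
python3 -c "
import cv2
im=cv2.imread('pics/m1.png')
cv2.imwrite('pics/m1a.png',cv2.resize(im[110:230,290:400],None,fx=5,fy=5,interpolation=cv2.INTER_CUBIC))
cv2.imwrite('pics/m1b.png',cv2.resize(im[110:230,100:400],None,fx=2.6,fy=2.6,interpolation=cv2.INTER_CUBIC))"
```

```text
(no output)
```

View pics/m1a.png

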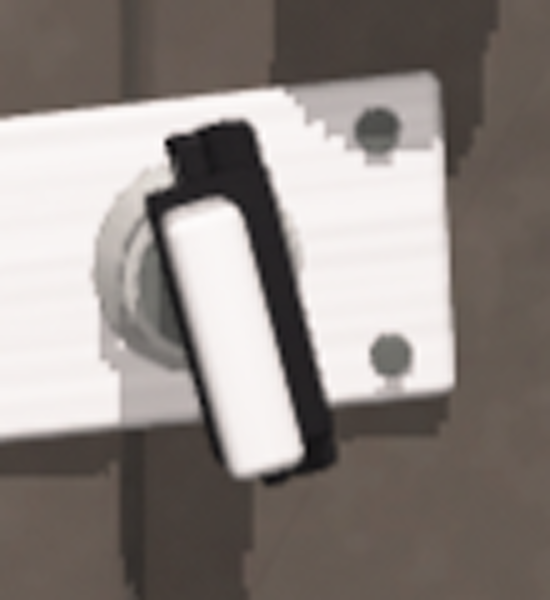

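View pics/m1b.png

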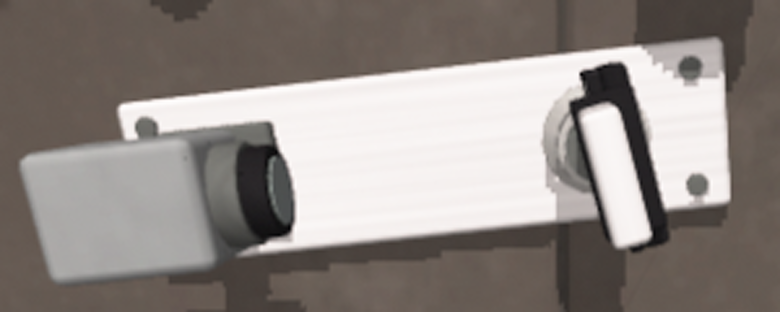

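Run:
```python
from h import *
ci=dict(manip.camera_info("wrist")); ci["pose"]=np.load("pics/m1.npy")
a=lambda x,y,z: onz(ci,(110+y/5-.5,290+x/5-.5),z)
b=lambda x,y,z: onz(ci,(110+y/2.6-.5,100+x/2.6-.5),z)
ang=lambda u,v: np.degrees(np.arctan2(*(v-u)[1::-1]))
k=[a(165,210,.149),a(240,198,.149),a(303,465,.149),a(232,477,.149)]
print("key corners",*k,"centre",np.mean(k,0), "L edge",ang(k[3],k[0]),"R",ang(k[2],k[1]))
for z in (0.0,.012):
  up=[b(118,104,z),b(720,39,z)];lo=[b(240,255,z),b(728,203,z)]
  print(z,"rail up",ang(up[1],up[0]),"lo",ang(lo[1],lo[0]), up,lo)
  hs=[a(377,130,z),a(390,355,z)]; print(" holes",hs,np.mean(hs,0), b(147,128,z))
```

```text
key corners [0.6369 0.2151 0.149 ] [0.6383 0.206  0.149 ] [0.6054 0.1973 0.149 ] [0.6039 0.2064 0.149 ] centre [0.6211 0.2062 0.149 ] L edge 14.829073323633155 R 14.716019484426473
0.0 rail up 95.81170884879617 lo 96.0478962322148 [array([0.6326, 0.394 , 0.    ]), array([0.6567, 0.1581, 0.    ])] [array([0.5723, 0.3524, 0.    ]), array([0.5935, 0.1516, 0.    ])]
 holes [array([0.6461, 0.1692, 0.    ]), array([0.601 , 0.1646, 0.    ])] [0.6235 0.1669 0.    ] [0.6234 0.3838 0.    ]
0.012 rail up 95.81170884879619 lo 96.04789623221482 [array([0.6331, 0.3883, 0.012 ]), array([0.6563, 0.1601, 0.012 ])] [array([0.5747, 0.3481, 0.012 ]), array([0.5953, 0.1538, 0.012 ])]
 holes [array([0.6461, 0.1709, 0.012 ]), array([0.6024, 0.1664, 0.012 ])] [0.6243 0.1686 0.012 ] [0.6242 0.3785 0.012 ]
```

```bash
python3 -c "
from h import *
goto([0.6215,0.2055,0.26],[np.cos(np.radians(105)),np.sin(np.radians(105))])"
```

```text
t 18.75 pos [0.5698 0.2204 0.2997] grip 0.693 F [-0.3 -0.4 -0.3]
tool x [ 0.0001 -0.0001 -1.    ] y [-0.0009 -1.      0.0001] z [-1.      0.0009 -0.0001] q7 -2.1966096456550788
shift units [ 1.5879  0.5959 -2.0669]
turn deg about tool x -15.049712272593922
```

Translate first, then turn in place.

Call:
arm_command --force 20 --moves '[[[0.3,0.3,0.1,-0.3,0],[0.3,0.4,0.1,-0.5,0],[0.3,0.4,0.2,-0.6,0],[0.3,0.3,0.2,-0.5,0],[0.3,0.2,0,-0.17,-3],[0.3,0,0,0,-5],[0.3,0,0,0,-5],[0.3,0,0,0,-2],[0.3,0,0,0,0],[0.3,0,0,0,0]]]'

```text
clock: 19.58
position: [0.6219, 0.2051, 0.259]
ee_rot: [-0.701, -0.091, 0.701, -0.091]
ft_force: [0.4, -0.7, 0.9]
grip_width: 0.699
```

```bash
python3 look.py m2 key:.134; python3 -c "
from h import *
goto([0.6215,0.2055,0.192],[np.cos(np.radians(105)),np.sin(np.radians(105))])
im=cv2.imread('pics/m2.png');cv2.imwrite('pics/m2a.png',cv2.resize(im[170:320,240:400],None,fx=4,fy=4,interpolation=cv2.INTER_CUBIC))"
```

```text
pos [0.6219 0.2052 0.2592] grip 0.6959468883563767
key [269.6 312.2] 0.7 [0.6215 0.2061 0.134 ]
  reg [298. 205. 333. 307.] 0.77
t 19.73 pos [0.6217 0.2053 0.2595] grip 0.699 F [-0.4  0.8 -0.7]
tool x [-0.     -0.0002 -1.    ] y [ 0.2568 -0.9665  0.0002] z [-0.9665 -0.2568  0.0001] q7 -1.924266109210822
shift units [ 2.698  -0.0102  0.0072]
turn deg about tool x -0.11800253163789876
```

View pics/m2.png

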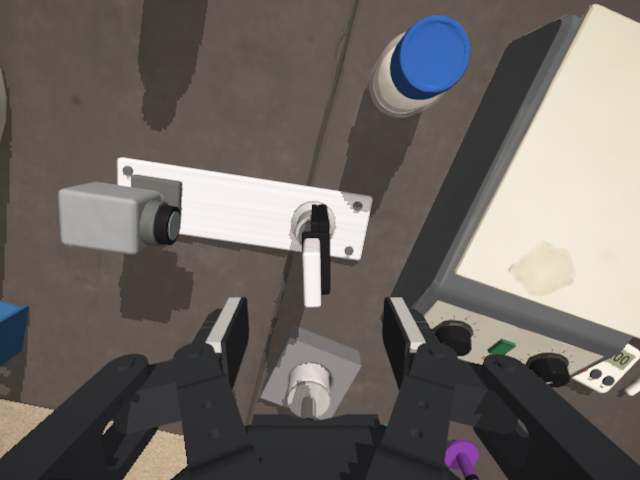

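View pics/m2a.png

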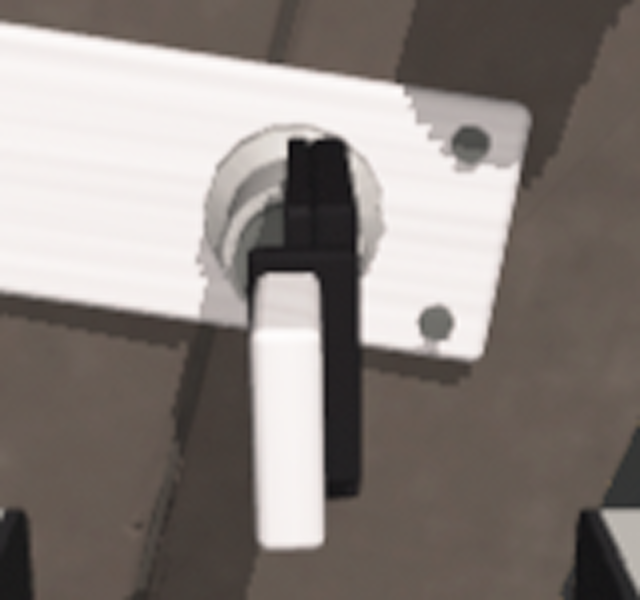

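Run:
```python
from h import *
c1=dict(manip.camera_info("wrist")); c1["pose"]=np.load("pics/m1.npy")
c2=dict(c1); c2["pose"]=np.load("pics/m2.npy")
A=[(110+y/5-.5,290+x/5-.5) for x,y in[(165,210),(240,198),(303,465),(232,477)]]
B=[(170+y/4-.5,240+x/4-.5) for x,y in[(252,332),(321,330),(325,545),(258,551)]]
k=[]
for a,b in zip(A,B):
    print(tri([ray(c1,a),ray(c2,b)]), onz(c2,b,.149)); k.append(onz(c2,b,.149))
k=np.array(k);print("c",k.mean(0)); e=(k[0]-k[3]+k[1]-k[2]);print(np.degrees(np.arctan2(e[1],e[0])))
a=lambda x,y,z: onz(c2,(y,x),z)
up=[a(120,158,.01),a(371,196,.01)];print("rail",np.degrees(np.arctan2(*(up[0]-up[1])[1::-1])))
```

```text
(array([0.6371, 0.2153, 0.1536]), [np.float64(6.616005803099179e-05), np.float64(6.616005803100919e-05)]) [0.6356 0.2151 0.149 ]
(array([0.6383, 0.2061, 0.1492]), [np.float64(7.642414821596218e-05), np.float64(7.642414821600734e-05)]) [0.6383 0.2061 0.149 ]
(array([0.6045, 0.1966, 0.1439]), [np.float64(0.0002281316997472948), np.float64(0.00022813169974730284)]) [0.6071 0.1971 0.149 ]
(array([0.604 , 0.2063, 0.1496]), [np.float64(9.807982683930519e-05), np.float64(9.807982683927911e-05)]) [0.6037 0.2062 0.149 ]
c [0.6212 0.2061 0.149 ]
15.900452929232083
rail 96.26904671073447
```

Call:
arm_command --force 20 --moves '[[[0.5,0.4,-0.03,0.01,0],[0.5,0.6,0,0,0],[0.5,0.6,0,0,0],[0.5,0.6,0,0,0],[0.5,0.3,0,0,-0.5],[0.5,0.15,0,0,0],[0.5,0,0,0,0]]]'

```text
clock: 20.32
position: [0.6209, 0.206, 0.1925]
ee_rot: [-0.7, -0.095, 0.701, -0.095]
ft_force: [-0.7, -0.3, 0.4]
grip_width: 0.501
```

```bash
python3 look.py m3; python3 -c "
from h import *
goto([0.6212,0.2061,0.192],[np.cos(np.radians(105.5)),np.sin(np.radians(105.5))])"
```

```text
pos [0.6212 0.2061 0.1934] grip 0.498567499052421
t 20.37 pos [0.6212 0.2061 0.1934] grip 0.499 F [ 0.   0.1 -0.1]
tool x [-0.0001  0.     -1.    ] y [ 0.2663 -0.9639 -0.    ] z [-0.9639 -0.2663  0.0001] q7 -1.9425360562843184
shift units [0.056  0.0017 0.0002]
turn deg about tool x -0.0544588435255946
```

View pics/m3.png

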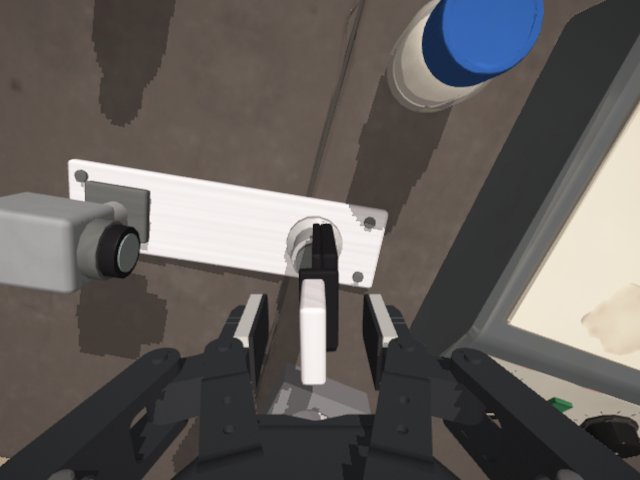

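Call:
arm_command --force 20 --moves '[[[0.7,0,-0.015,0,0],[1,0,0,0,0],[1,0,0,0,0],[1,0,0,0,0],[1,0,0,0,0],[1,0,0,0,0],[1,0,0,0,0]]]'

```text
clock: 20.95
position: [0.6213, 0.207, 0.1943]
ee_rot: [0.701, 0.095, -0.7, 0.095]
ft_force: [-0.2, 1.3, 5.2]
grip_width: 0.11
```

```bash
python3 look.py m4; python3 -c "
from h import *
p,M,o=state();print(o['ft_force'],o['torque'],np.degrees(np.arctan2(-M[1,1],-M[0,1])))
r=144.65
goto([0.6212,0.2061,0.192],[np.cos(np.radians(r)),np.sin(np.radians(r))])"
```

```text
pos [0.6213 0.207  0.1943] grip 0.11064384218773331
[0.153  2.0049 5.8417] [0.3206 0.1787 0.0855] 105.47526338987218
t 21.0 pos [0.6213 0.207  0.1943] grip 0.111 F [0.2 2.  5.8]
tool x [ 0.0013  0.0007 -1.    ] y [ 0.2668 -0.9637 -0.0004] z [-0.9637 -0.2668 -0.0014] q7 -1.9429594263231647
shift units [0.0906 0.0338 0.014 ]
turn deg about tool x -39.17472823322345
```

View pics/m4.png

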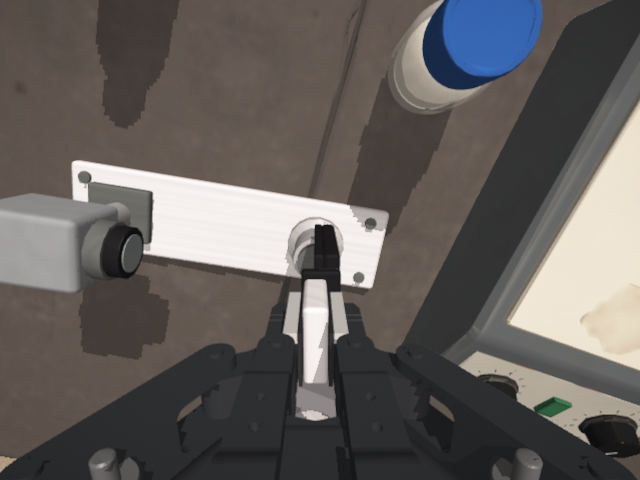

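Call:
arm_command --force 25 --moves '[[[1,0,0,0,-2],[1,0,0,0,-3],[1,0,0,0,-3],[1,0,0,0,-3],[1,0,0,0,-3],[1,0,0,0,-3],[1,0,0,0,-3],[1,0,0,0,0],[1,0,0,0,0]]]'

```text
clock: 21.75
position: [0.6211, 0.2075, 0.1943]
ee_rot: [0.674, 0.216, -0.673, 0.215]
ft_force: [-0.7, 3.2, 6.5]
grip_width: 0.115
```

```bash
python3 look.py m5; python3 -c "
from h import *
p,M,o=state();print(o['ft_force'],o['torque'],np.degrees(np.arctan2(-M[1,1],-M[0,1])))
r=144.65
goto([0.6212,0.2065,0.192],[np.cos(np.radians(r)),np.sin(np.radians(r))])"
```

```text
pos [0.6211 0.2075 0.1943] grip 0.10930999787052395
[-1.1134  3.7188  6.1207] [ 0.5211  0.2781 -0.0571] 125.49536087749563
t 21.8 pos [0.6211 0.2075 0.1943] grip 0.109 F [-1.1  3.7  6.1]
tool x [ 0.0009  0.0015 -1.    ] y [ 0.5806 -0.8142 -0.0007] z [-0.8142 -0.5806 -0.0016] q7 -1.6192278214271871
shift units [0.09   0.0344 0.0184]
turn deg about tool x -19.15467518375587
```

View pics/m5.png

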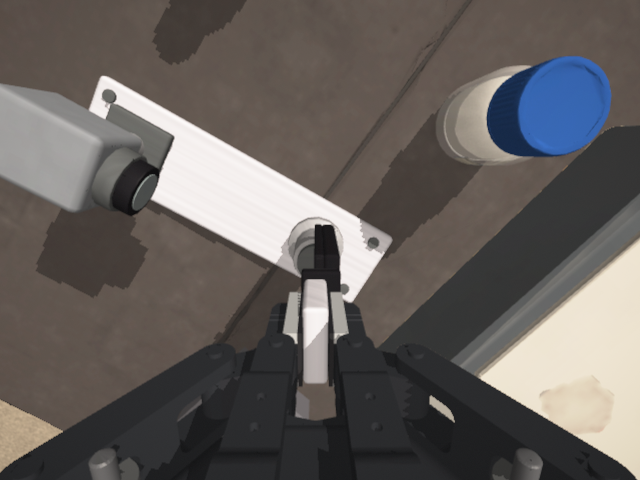

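Call:
arm_command --moves '[[[1,0,0,0,-3],[1,0,0,0,-3],[1,0,0,0,-3],[1,0,0,0,-3],[1,0,0,0,-3],[1,0,0,0,-3],[1,0,0,0,-1.2],[1,0,0,0,0],[1,0,0,0,0],[1,0,0,0,0]]]'

```text
clock: 22.63
position: [0.6207, 0.2079, 0.1942]
ee_rot: [0.628, 0.325, -0.628, 0.324]
ft_force: [-2.9, 4.0, 5.8]
grip_width: 0.112
```

```bash
python3 look.py m6; python3 -c "
from h import *
p,M,o=state();print(o['ft_force'],o['torque'],np.degrees(np.arctan2(-M[1,1],-M[0,1])),o['clock'],o['grip_width'])
for n in ('scene','top'): cv2.imwrite(f'pics/{n}2.png',cv2.resize(manip.camera(n)[140:340,150:350,::-1],None,fx=3,fy=3,interpolation=cv2.INTER_CUBIC))
"
```

```text
pos [0.6207 0.2079 0.1943] grip 0.11329694062535862
[-2.1028  4.3835  6.4094] [ 0.7411  0.5935 -0.0455] 144.71892801543436 22.6833 0.11329694062535862
```

View pics/m6.png

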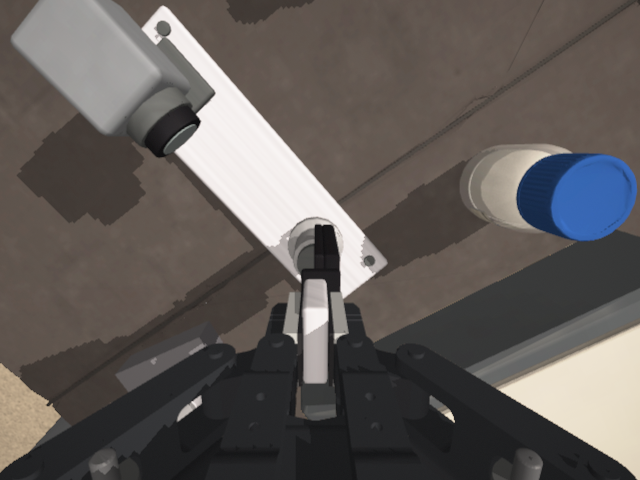

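View pics/scene2.png

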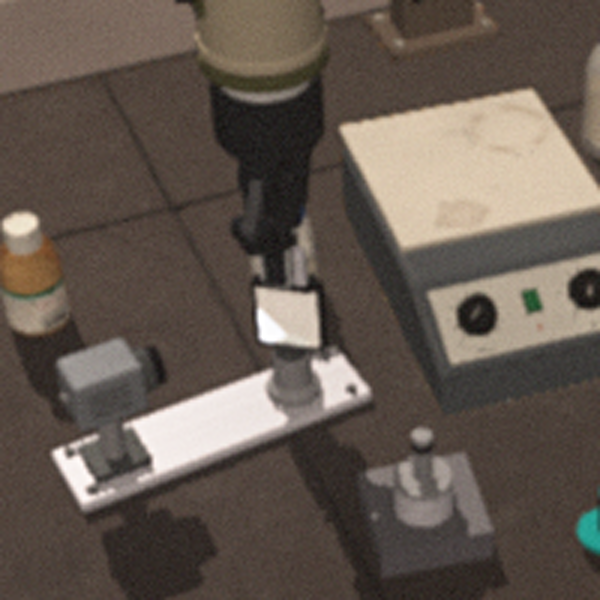

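Run:
```python
from h import *
c=dict(manip.camera_info("wrist"))
for t,(x0,y0,x1,y1) in dict(m3=(75,158,383,209),m5=(110,77,388,236),m6=(172,9,385,259)).items():
    c["pose"]=np.load(f"pics/{t}.npy"); u=onz(c,(y0,x0),.01);v=onz(c,(y1,x1),.01)
    print(t,np.degrees(np.arctan2(*(u-v)[1::-1])),u,v)
    im=cv2.imread(f"pics/{t}.png"); g=cv2.cvtColor(im,cv2.COLOR_BGR2GRAY)
    # refine: fit edge points along normal
    P=[];d=np.array([x1-x0,y1-y0],float);L=np.hypot(*d);d/=L;n=np.array([d[1],-d[0]])
    for s in np.linspace(.1*L,.75*L,80):
        q=np.array([x0,y0])+s*d; vals=np.array([cv2.getRectSubPix(g,(1,1),tuple((q+k*n).astype(np.float32)))[0,0] for k in np.arange(-8,8.1,.5)],float)
        i=np.argmin(np.diff(vals)); P.append(q+(-8+.5*i+.25)*n)
    vx,vy,a,b=cv2.fitLine(np.array(P,np.float32),cv2.DIST_HUBER,0,.01,.01).ravel()
    u=onz(c,(b-vy*100,a-vx*100),.01);v=onz(c,(b+vy*100,a+vx*100),.01); w=(u-v); 
    print("  fit",np.degrees(np.arctan2(w[1],w[0]))%180)
n=lambda a:np.array([np.cos(np.radians(a)),np.sin(np.radians(a))])
A=np.array([n(105.5),n(144.7)]);print(np.linalg.solve(A,[A[0]@[.6213,.207],A[1]@[.6207,.2079]]))
```

```text
m3 96.00060511007459 [0.635  0.3845 0.01  ] [0.6582 0.1638 0.01  ]
  fit 95.97843994107293
m5 95.68844785897534 [0.6348 0.384  0.01  ] [0.6567 0.1642 0.01  ]
  fit 95.98979310761983
m6 95.49690750040448 [0.6356 0.3842 0.01  ] [0.6568 0.1641 0.01  ]
  fit 95.99666665255015
[0.6198 0.2066]
```

View pics/top2.png

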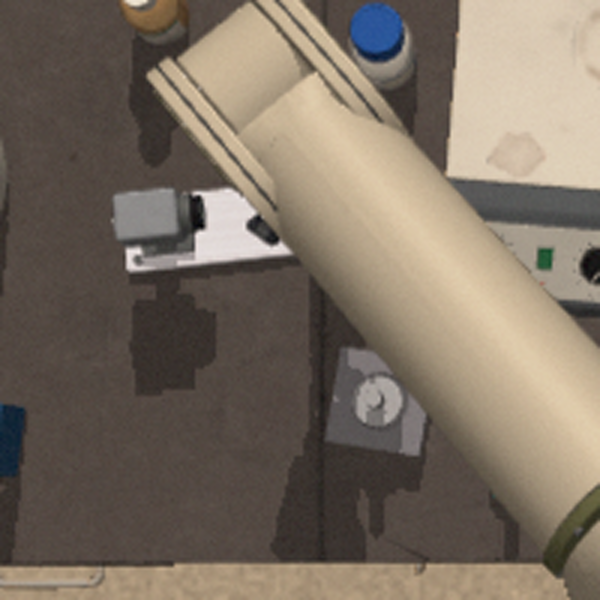

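Run:
```python
from h import *
c=dict(manip.camera_info("wrist"))
for t in("m1","m2","m5","m6"):
    c["pose"]=np.load(f"pics/{t}.npy"); print(t,"(row,col)",proj(c,[.6106,.307,.084]),proj(c,[.6212,.2061,.084]))
    im=cv2.imread(f"pics/{t}.png")
    if t in("m1","m6"):
        for q in(proj(c,[.6106,.307,.084]),): cv2.drawMarker(im,(int(q[1]),int(q[0])),(0,0,255),0,9,1)
        q=proj(c,[.6106,.307,.084]); y,x=int(q[0]),int(q[1]); cv2.imwrite(f"pics/{t}L.png",cv2.resize(im[max(0,y-60):y+60,max(0,x-70):x+70],None,fx=4,fy=4))
print(manip.get_obs()["clock"],manip.get_obs()["position"])
```

```text
m1 (row,col) [181.5506 207.5892] [168.1282 331.9986]
m2 (row,col) [224.3019 173.944 ] [244.9075 312.662 ]
m5 (row,col) [190.6574 145.0939] [280.188  316.0386]
m6 (row,col) [137.8954 181.1236] [280.5364 316.4433]
22.7833 [0.6207 0.2079 0.1942]
```

View pics/m6L.png

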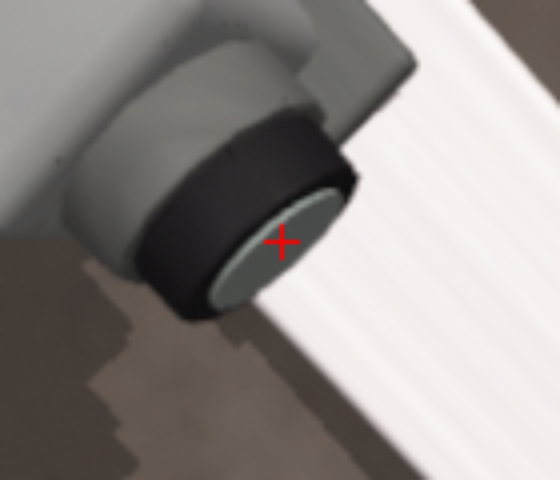

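View pics/m1L.png

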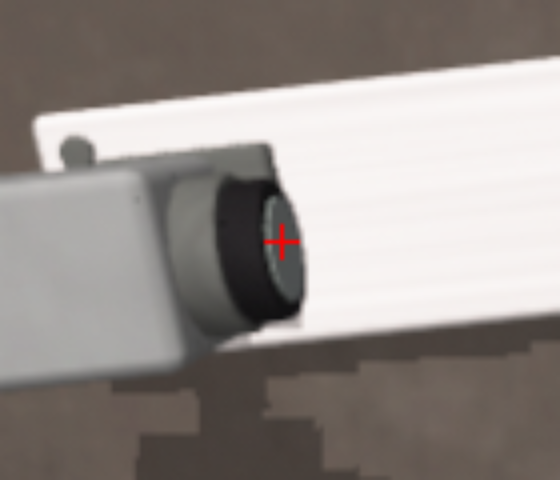

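The predicted lens point lies on the lens glass in both views. Short hold, then a last check and hand-in.

Call:
arm_command --moves '[[[1,0,0,0,0],[1,0,0,0,0],[1,0,0,0,0],[1,0,0,0,0],[1,0,0,0,0],[1,0,0,0,0]]]'

```text
clock: 23.28
position: [0.6207, 0.2079, 0.1943]
ee_rot: [0.628, 0.325, -0.628, 0.324]
ft_force: [-2.1, 2.7, 5.5]
grip_width: 0.111
```

```bash
python3 -c "
from h import *
p,M,o=state();print(p,o['ft_force'],np.degrees(np.arctan2(-M[1,1],-M[0,1])),o['clock'],o['grip_width'],np.abs(o['joint_velocities']).max())
print(manip.hand_in())
"
```

```text
[0.6207 0.2079 0.1943] [-2.1467  2.6517  5.5183] 144.7193530323391 23.2833 0.11054785278234279 0.0031087815124313254
the job is handed in; nothing more can be done
None
```

I stood the sleeve in the pocket and set the pinned disc on it. I then turned the mirror by its key and handed in at 23.3 s with the key still gripped. The hand-in gives no verdict, so success isn't confirmed beyond my own checks.

- **Sleeve and disc:** After release, wrist-camera overlays put both at about (0.458, 0.167). The heights matched a sleeve on the pocket floor and a flange flat on the sleeve, within about 1 mm. A later scene picture showed them still upright.
- **Mirror:** I held the face normal at 144.7°; the angle worked out from the rail direction (96.0°) and the pivot-to-band direction (about 193.4°) is also 144.7°. Wrist-camera and tool-based measurements agreed on this to about 0.1°. The predicted lens point fell on the lens glass in two pictures.
- **Grip:** The grip command was 25 N with the pads flush on the key (opening about 9.4 mm), and the arm was still. I read no finger-contact force directly; the wrist force was about 6 N.
- **Bystanders:** I did not touch the timer, the stir bar, the dishes or the look-alike discs. I took no final measurement of where they stand.

**Disagreements:**
- The scene and top cameras put the pivot about 3 mm from the wrist camera's estimate. I used the wrist value, since the band was also measured with it.
- The first disc position was about 5 mm off in x, and I corrected it from the wrist view before grasping.

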